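# Slip-test coated sleds on a tilt board and sort them

## Task

Lift all the coated sleds off their pegs, stand them side by side in the start strip at the handle end of the level tilt board, let go, and raise the board by its handle right up to its stop, so that the slippery ones slide to the low end. Then lower the board flat again and sort: every sled that slid goes into the deep white box and every sled that held goes into the shallow steel tray, each standing upright on the bottom. Leave the other things on the worktop where they are.

Things in the scene. Friction and masses are not known exactly. Their poses are not given: they have to be found in the camera images.
- sled_a: Coated test sled, 0.12 kg (3 or 4 present, all alike). Foot block 54 (x) x 36 (y) x 20 mm high, dark coated sole. On it a handle 36 mm wide (y), 10 mm thick (x): a window 20 mm wide from 20 to 52 mm above the sole, over it a solid plate from 52 to 84 mm to pinch across its 10 mm. Origin: centre of sole, z up. Starts hanging on a peg through the window, sole 30 mm up. Some coatings slip, some hold.
- sled_b: Coated test sled, 0.12 kg (3 or 4 present, all alike). Foot block 54 (x) x 36 (y) x 20 mm high, dark coated sole. On it a handle 36 mm wide (y), 10 mm thick (x): a window 20 mm wide from 20 to 52 mm above the sole, over it a solid plate from 52 to 84 mm to pinch across its 10 mm. Origin: centre of sole, z up. Starts hanging on a peg through the window, sole 30 mm up. Some coatings slip, some hold.
- sled_c: Coated test sled, 0.12 kg (3 or 4 present, all alike). Foot block 54 (x) x 36 (y) x 20 mm high, dark coated sole. On it a handle 36 mm wide (y), 10 mm thick (x): a window 20 mm wide from 20 to 52 mm above the sole, over it a solid plate from 52 to 84 mm to pinch across its 10 mm. Origin: centre of sole, z up. Starts hanging on a peg through the window, sole 30 mm up. Some coatings slip, some hold.
- sled_d: Coated test sled, 0.12 kg (3 or 4 present, all alike). Foot block 54 (x) x 36 (y) x 20 mm high, dark coated sole. On it a handle 36 mm wide (y), 10 mm thick (x): a window 20 mm wide from 20 to 52 mm above the sole, over it a solid plate from 52 to 84 mm to pinch across its 10 mm. Origin: centre of sole, z up. Starts hanging on a peg through the window, sole 30 mm up. Some coatings slip, some hold.
- peg_rack: Fixed rack 176 mm wide; origin on the worktop under the row of sleds. Four 8 mm square pegs at y = -69, -23, 23, 69 mm point along its -x (towards the robot), tops at 82 mm; each ends at x = -20 mm in a lip 9 mm higher. Plate up to 82 mm high at x = 40 to 48 mm. A hanging sled has x = 0 and the rack's axes; lift it 10 to 22 mm, then draw it 40 mm along -x.
- board (a joint): hinge of the tilt board: 0 = level, grows as the handle end is lifted; ends at a stop at 0.40 rad (angle of the finished test). Stiff: it stays where it is left, lifting at the handle takes about 12 N, lowering about 5 N. Tall fixed equipment stands near: an analyser 0.34 m high left of the board (y over 0.397, x 0.35 to 0.75) and a dispenser 0.33 m high to the right of its far half (x over 0.57, y from -0.30 to 0.0).
- start_strip (a point): Point on the tilt board's floor, mid start strip; moves with the board. x points down the board to its low end (away from the robot), y across, z out of the floor. Floor: x -51 to 149, y -96 to 96 mm, 36 mm above the worktop when level. The strip reaches from the handle end to a thin dark line at x = 45 mm; four sleds fit side by side, 48 mm apart, long sides along x.
- handle (a point): middle of the part to grip on the board's handle: a black bar 14 mm wide (y) and 14 mm high (z) that sticks out 74 mm from the handle end along -x, this point 44 mm from the board's edge; 40 mm above the worktop when level. Same axes as start_strip. It can pivot between the fingers as the board tilts.
- hinge_line (a point): Middle of the hinge axis (along y) at the board's low end, 30 mm above the worktop; axes as start_strip. The handle point lies at x = -255, z = 10 mm from it. The board's rims stand 20 mm above its floor at the sides, 10 mm at the handle end, 26 mm at the low end (the wall that stops sliding sleds, at x = -6 mm here; a slid sled rests with its centre at about x = -33).
- deep_box_in (a point): centre of the inner floor of the deep white plastic box for sleds that slid: inside 135 (x) x 85 (y) mm, floor 4 mm above the worktop, rim 42 mm above the worktop
- shallow_tray_in (a point): centre of the inner floor of the shallow steel tray for sleds that held: inside 135 (x) x 85 (y) mm, floor 4 mm above the worktop, rim 14 mm above the worktop; in either container four sleds fit two by two, their 54 mm sides along x
- tape_roll: bystander: roll of adhesive tape lying flat, 52 mm across, 19 mm high; origin under its centre
- cup_d: bystander: closed sample cup with a lid, 55 mm across, 58 mm high; origin under its centre
- dropper: bystander: small reagent bottle, 35 mm across, 85 mm high; origin under its centre
- stopwatch: bystander: round stopwatch lying face up, 49 x 64 x 14 mm; origin under its centre
Mind the look-alikes: they are no part of the job. What is shaped like the sled_c but green or red is not meant.

How it is judged:
On the way, in this order (a step that is already met when the one before it is completed fails the run):
1. all sleds stand released in the start strip of the level board (value of joint board below 0.05 rad and x of sled_a in the frame of start_strip between -0.05 and 0.025 m and y of sled_a in the frame of start_strip between -0.095 and 0.095 m and z of sled_a in the frame of start_strip between -0.004 and 0.008 m and linear speed of each of sled_a, sled_b, sled_c, sled_d below 0.02 m/s and contact force between each of sled_a, sled_b, sled_c, sled_d and the fingers below 0.2 N and angle between each of sled_a, sled_b, sled_c, sled_d's own z axis and vertical below 0.15 rad and x of sled_b in the frame of start_strip between -0.05 and 0.025 m and y of sled_b in the frame of start_strip between -0.095 and 0.095 m and z of sled_b in the frame of start_strip between -0.004 and 0.008 m and x of sled_c in the frame of start_strip between -0.05 and 0.025 m and y of sled_c in the frame of start_strip between -0.095 and 0.095 m and z of sled_c in the frame of start_strip between -0.004 and 0.008 m and x of sled_d in the frame of start_strip between -0.05 and 0.025 m and y of sled_d in the frame of start_strip between -0.095 and 0.095 m and z of sled_d in the frame of start_strip between -0.004 and 0.008 m), for 0.3 s.
2. the board is raised to its stop with all sleds on it; the slippery ones have slid to the low end, the others have held (value of joint board above 0.37 rad and x of sled_a in the frame of start_strip between 0.08 and 0.15 m and y of sled_a in the frame of start_strip between -0.095 and 0.095 m and z of sled_a in the frame of start_strip between -0.004 and 0.008 m and x of sled_c in the frame of start_strip between 0.08 and 0.15 m and y of sled_c in the frame of start_strip between -0.095 and 0.095 m and z of sled_c in the frame of start_strip between -0.004 and 0.008 m and x of sled_b in the frame of start_strip between -0.06 and 0.06 m and y of sled_b in the frame of start_strip between -0.095 and 0.095 m and z of sled_b in the frame of start_strip between -0.004 and 0.008 m and x of sled_d in the frame of start_strip between -0.06 and 0.06 m and y of sled_d in the frame of start_strip between -0.095 and 0.095 m and z of sled_d in the frame of start_strip between -0.004 and 0.008 m), for 0.3 s.
At the end, for the whole second after the job is handed in: The board is level again (under 0.05 rad); every sled that slips stands in the deep white box and every sled that holds in the shallow steel tray, sole on the floor (within 8 mm), upright within 0.15 rad, at rest and released (value of joint board below 0.05 rad and x of sled_a in the frame of deep_box_in between -0.052 and 0.052 m and y of sled_a in the frame of deep_box_in between -0.032 and 0.032 m and z of sled_a in the frame of deep_box_in between -0.004 and 0.008 m and angle between each of sled_a, sled_c, sled_b, sled_d's own z axis and vertical below 0.15 rad and angular speed of each of sled_a, sled_c, sled_b, sled_d below 0.2 rad/s and linear speed of each of sled_a, sled_c, sled_b, sled_d below 0.02 m/s and contact force between each of sled_a, sled_c, sled_b, sled_d and the fingers below 0.2 N and x of sled_c in the frame of deep_box_in between -0.052 and 0.052 m and y of sled_c in the frame of deep_box_in between -0.032 and 0.032 m and z of sled_c in the frame of deep_box_in between -0.004 and 0.008 m and x of sled_b in the frame of shallow_tray_in between -0.052 and 0.052 m and y of sled_b in the frame of shallow_tray_in between -0.032 and 0.032 m and z of sled_b in the frame of shallow_tray_in between -0.004 and 0.008 m and x of sled_d in the frame of shallow_tray_in between -0.052 and 0.052 m and y of sled_d in the frame of shallow_tray_in between -0.032 and 0.032 m and z of sled_d in the frame of shallow_tray_in between -0.004 and 0.008 m); the robot touches nothing.
It fails at once if a bystander on the worktop is moved more than 40 mm (distance of any of tape_roll, cup_d, dropper, stopwatch from where it was at the start of the episode above 0.04 m).
Of sled_a, sled_b, sled_c, sled_d only 3 to 4 are there at a start; the rules pass over those that are not, and their reading is None.
At some moment in a run one of sled_a, sled_b, sled_c, sled_d may be knocked a few centimetres aside while the robot is not near it.
Once in a run the grip may slacken for a moment while it holds something.
It also fails if it takes over 210 s, if anything falls off the work surface, if the arm or the gripper's body presses on something with over 40 N, if the wrist force passes 120 N, or if a joint passes its speed limit or range.

## Robot

A 6-joint arm with a two-finger parallel gripper is mounted at the origin on a cart in front of the work surface, level with it; the furniture and walls round the work are solid. World frame = base frame: x ahead of the robot, y to its left, z up, the work surface at z = 0. Lengths are in m, angles in rad, forces in N, time in s.
With the tool pointing down it reaches from about 0.35 to 0.975 m from the base axis. Payload 4.9 kg.
Tool frame: the origin (TCP) lies midway between the tips of the shut fingers; the grasp point (between the pads) lies 19 mm behind it; z points along the fingers, y is the line along which they close (so a half turn about z gives the same grasp; the last joint's range is limited). The gripper opens to 85 mm and grips with 20 to 120 N. Pads are 22 mm wide; open, the fingers measure 114 mm over their backs; the gripper's body (76 mm by 85 mm) begins 54 mm behind the grasp point. The pads swing forward as they close: fully open they stand 13 mm farther back than shut.
Start: joints at [-1.309, 0.053, 1.613, -0, 1.476, -0.119], TCP at [0.232, -0.58, 0.231] pointing down, gripper open.
Joint ranges: [-3.01, 3.01], [-1.01, 2.22], [0.06, 2.58], [-1.02, 4.17], [0.09, 2.62], [-3.14, 3.14]. Speed limits (rad/s): [2.57, 2.57, 3.14, 3.14, 3.14, 3.14].

## Interface

Orientations are given as a rotation vector (axis times angle).
In Python, from station import ctrl gives the robot as it stands.
- The arm moves only by the shell command python3 -m handwheel 'ROWS' [FORCE]. ROWS is JSON, a list of rows, each an object with "gripper": the gripper command: -1 is fully open, 1 is shut, values between are in proportion; "offset": the shift along the tool's x, y, z in mm, a list of three; "rotation": the turn, a rotation vector about the tool's x, y, z in rad, a list of three. A call has exactly 8 rows; each row is the pose to reach, as a shift and turn from the pose commanded when the call began, along the tool's axes at that moment; what a row does not reach only later rows make up. A row lasts 1/8 s, in which the tool goes at most 62.5 mm and 10.7 degrees, less where a joint would pass 70% of its speed; a pose out of reach is approached as far as the arm can. A call with a gripper value outside its range is refused whole. The fingers move at their own pace and stop on an object; FORCE is the grip in N (left out, the last holds). Time passes only in rows, so rows that repeat a pose let the fingers close, or fill a call up. It gives the time, the measured TCP pose, the force, the opening and the grip force at its end, in the units of the state.
- ctrl.get_obs(): the state, without advancing time (a new reading comes with each control period).
- ctrl.get_image(name): name is "side" or "top"; returns a dict with "image" (480x640x3 uint8, red, green, blue), "fovy" (degrees; the focal length in pixels is half the picture's height over the tangent of half this angle, whatever the lens; pixels are square), "cx", "cy" (the principal point, pixels), "k1" (the pictures are not rectified: a ray, as slopes to the right and down, at radius r is drawn at 1 + k1 r^2 times it, then the intrinsics apply), "xyz" and "attitude" of the camera in the world. Camera axes: x right, y up, looking along -z (the intrinsics and any distortion apply to the point x, -y, -z); pixel columns grow to the right and rows downward; lengths in m; the calibration is good to about 2 mm. A picture is of the moment at which its call begins. There is no depth.
- ctrl.finish_job(): hands the job in; it is judged then, once.
The state is a dict: "t": time; "q": joint angles; "dq": joint speeds; "effort": joint torques, N m; "tool_pos": TCP position; "tool_rot": TCP orientation; "contact_force": force on the tool from outside, world axes, zero at the start; "wrist_torque": the same for the moment, N m; "opening": finger opening in m; "grip_force": force on a finger pad.
Only numpy, scipy, OpenCV 4.12 (cv2) and the standard library are available. Lean on these libraries where they do the work, as an engineer would, in place of code of your own. Each camera call takes 0.05 s, during which the arm holds its last target. There are 200 camera calls.

## Working session

There is one attempt and no reset: what is moved stays moved. The work goes in short steps, Python scripts to look and compute and a shell command to move; the robot and the scene stay as the last step left them, time stands still between calls to the robot, and variables do not carry over. Pictures are saved under pics/ and viewed, at most 14 in all, crops included, and the job is handed in when it is done.

```bash
ls; mkdir -p pics; cat > h.py <<'E'
import numpy as np, cv2
from scipy.spatial.transform import Rotation as R
from station import ctrl
def cam(n):
    d=ctrl.get_image(n); return d
def att(d):
    a=np.array(d["attitude"],float)
    if a.shape==(3,3): return a
    return R.from_rotvec(a).as_matrix() if a.size==3 else R.from_quat(a).as_matrix()
def K(d):
    f=240/np.tan(np.radians(d["fovy"])/2); return np.array([[f,0,d["cx"]],[0,f,d["cy"]],[0,0,1.]])
def dist(d): return np.array([d["k1"],0,0,0,0.])
def ray(d,u,v):
    p=cv2.undistortPoints(np.array([[[u,v]]],float),K(d),dist(d))[0,0]
    return att(d)@np.array([p[0],-p[1],-1.])
def at_z(d,u,v,z):
    r=ray(d,u,v); o=np.array(d["xyz"]); return o+r*(z-o[2])/r[2]
def proj(d,P):
    c=(np.atleast_2d(P)-np.array(d["xyz"]))@att(d); c=c*[1,-1,-1]
    return cv2.projectPoints(c.reshape(-1,1,3),np.zeros(3),np.zeros(3),K(d),dist(d))[0].reshape(-1,2)
def save(d,name): cv2.imwrite("pics/"+name,cv2.cvtColor(d["image"],cv2.COLOR_RGB2BGR))
E
python3 - <<'E'
from h import *
for n in("top","side"):
    d=cam(n); save(d,n+"0.png"); print(n,{k:v for k,v in d.items() if k!="image"})
print(ctrl.get_obs())
E
```

```text
pics
top {'fovy': 53.63677311820008, 'cx': 315.4967708171556, 'cy': 230.6221345890866, 'k1': 0.030598247473457987, 'xyz': array([ 0.35677147, -0.06373531,  1.29177578]), 'attitude': array([ 0.12057365, -0.10741759, -1.55475928])}
side {'fovy': 50.462741967699195, 'cx': 318.40927583224936, 'cy': 239.01903186527252, 'k1': 0.032003353055936365, 'xyz': array([-0.07460354,  0.85361327,  1.03550742]), 'attitude': array([ 0.34344709, -1.08358592, -2.38375466])}
{'t': 0.1, 'q': array([-1.30899253e+00,  5.32662969e-02,  1.61418394e+00,  6.83512824e-06,
        1.47600983e+00, -1.18985520e-01]), 'dq': array([-0.00054098, -0.00110044, -0.00233831, -0.00096838, -0.00014094,
       -0.00148434]), 'effort': array([-2.10815833e-04, -3.94904995e+01, -3.71362674e+01, -1.28761831e-04,
        3.93098817e-03, -1.12966617e-06]), 'tool_pos': array([ 0.2321434 , -0.57966626,  0.23018491]), 'tool_rot': array([-3.08299361e+00, -5.94181611e-01,  1.98510212e-04]), 'contact_force': array([-0.11120822,  0.50880021,  0.12115968]), 'wrist_torque': array([ 0.02137933, -0.02292806,  0.01475863]), 'grip_force': 0.0, 'opening': 0.08548997953306112}
```

View pics/top0.png

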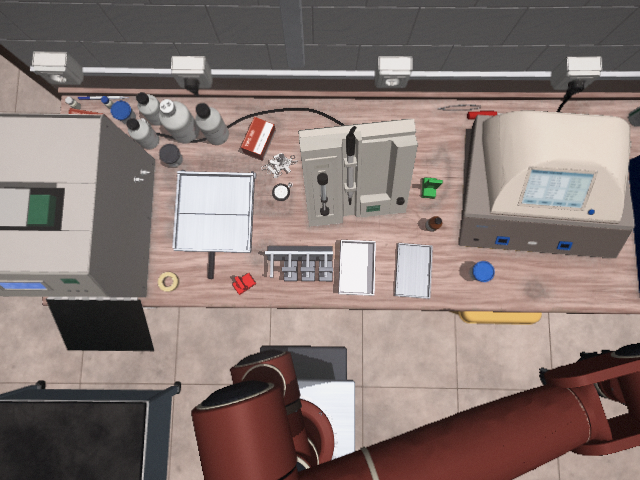

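View pics/side0.png

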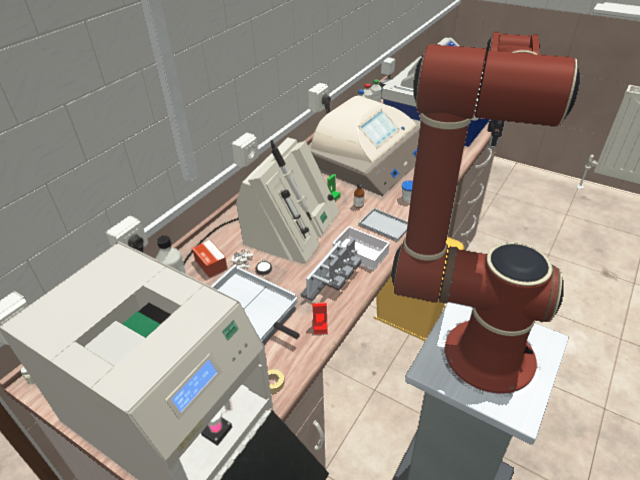

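The top view shows the tilt board at (213,212), with its handle at (211,265) and the rack at (300,263). The deep white box is at (356,267) and the shallow tray at (413,270). The bystanders are the tape (168,281), cup (483,271), dropper (434,223) and stopwatch (281,191). Sled-like shapes are the grey ones on the rack at (285..325,265), the red one at (243,284) and the green one at (431,187). Only the grey ones on the pegs fit, so I'm confirming that in a crop.

```bash
python3 - <<'E'
import cv2
a=cv2.imread("pics/top0.png")[230:310,165:445]; b=cv2.imread("pics/side0.png")[200:350,200:420]
a=cv2.resize(a,(784,224),interpolation=cv2.INTER_CUBIC); b=cv2.resize(b,(540,368),interpolation=cv2.INTER_CUBIC)
import numpy as np
o=np.zeros((600,784,3),'uint8'); o[:224]=a; o[228:596,:540]=b; cv2.imwrite("pics/crop1.png",o)
E
```

```text
(no output)
```

View pics/crop1.png

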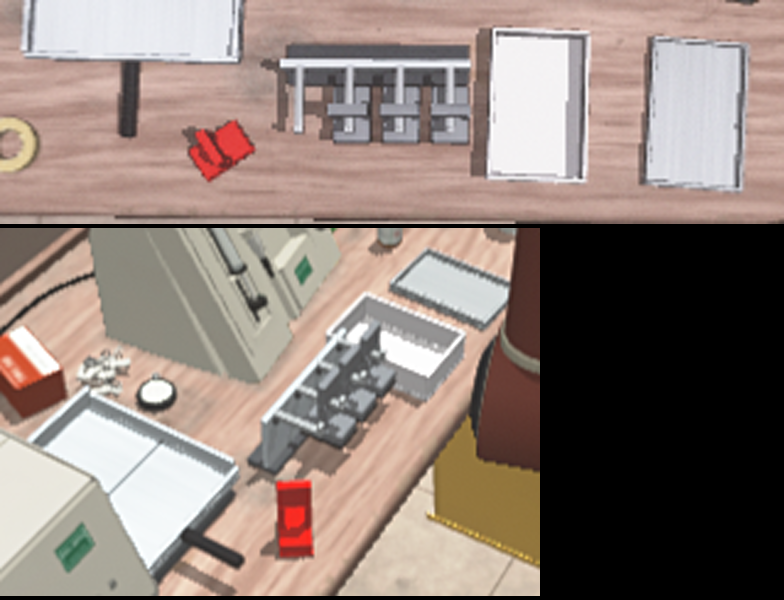

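There are three grey sleds on the pegs: the two middle pegs and the right one. The leftmost peg is empty. I'll fit poses by aligning model edges in both views.

```bash
cat > fit.py <<'E'
from h import *
from scipy.optimize import minimize
def rect(x0,x1,y0,y1,z): 
    c=[(x0,y0,z),(x1,y0,z),(x1,y1,z),(x0,y1,z)]; return [(c[i],c[(i+1)%4]) for i in range(4)]
M={}
M['board']=[((149,-96,62),(149,96,62)),((-51,-96,46),(-51,96,46)),((-51,-96,56),(149,-96,56)),((-51,96,56),(149,96,56)),((45,-96,36),(45,96,36))]
M['board']+=[((-57,-7,47),(-130,-7,47)),((-57,7,47),(-130,7,47)),((-130,-7,47),(-130,7,47))]
M['box']=rect(-67.5,67.5,-42.5,42.5,42)
M['tray']=rect(-67.5,67.5,-42.5,42.5,14)
M['rack']=rect(40,48,-88,88,82)
for y in(-69,-23,23): M['rack']+=rect(-5,5,y-18,y+18,114)+rect(-27,27,y-18,y+18,50)
M['sled']=rect(-5,5,-18,18,84)+rect(-27,27,-18,18,20)
def pts(m,n=40):
    t=np.linspace(0,1,n)[:,None]
    return np.vstack([np.array(a)*(1-t)+np.array(b)*t for a,b in m])/1000
def gm(d):
    g=cv2.cvtColor(d["image"],cv2.COLOR_RGB2LAB).astype(np.float32)[...,0]
    g=cv2.GaussianBlur(g,(0,0),1.0)
    return np.minimum(np.hypot(cv2.Sobel(g,cv2.CV_32F,1,0),cv2.Sobel(g,cv2.CV_32F,0,1)),150)
def place(P,p):
    c,s=np.cos(p[2]),np.sin(p[2]); return np.c_[P[:,0]*c-P[:,1]*s+p[0],P[:,0]*s+P[:,1]*c+p[1],P[:,2]+(p[3] if len(p)>3 else 0)]
def fit(name,p0,cams,z=0.,span=.012):
    P=pts(M[name]); G=[(d,gm(d)) for d in cams]
    def f(p):
        Q=place(P,(p[0],p[1],p[2]*3,z)); s=0
        for d,g in G:
            u=proj(d,Q).astype(np.float32); s-=cv2.remap(g,u[:,:1],u[:,1:],cv2.INTER_LINEAR).mean()
        return s
    gr=np.arange(-span,span+.001,.003)
    best=min(((f((p0[0]+a,p0[1]+b,p0[2]/3+w)),(p0[0]+a,p0[1]+b,p0[2]/3+w)) for a in gr for b in gr for w in np.linspace(-.02,.02,7)))
    r=minimize(f,best[1],method='Nelder-Mead',options=dict(initial_simplex=np.array(best[1])+np.vstack([np.zeros(3),np.eye(3)*.002])))
    return np.array([r.x[0],r.x[1],r.x[2]*3]),r.fun
def draw(d,im,name,p,z=0.,k=1,off=(0,0)):
    for a,b in M[name]:
        u=(proj(d,place(np.array([a,b])/1000.,(*p,z)))-off)*k
        cv2.line(im,tuple(int(v) for v in u[0]),tuple(int(v) for v in u[1]),(0,255,0),1)
E
python3 - <<'E'
from fit import *
t,s=cam("top"),cam("side")
def g(u,v,z,c=(165,230),k=2.8): return at_z(t,c[0]+u/k,c[1]+v/k,z)
r1,r2=g(281,64,.082),g(470,62,.082)
print("rackplate",r1,r2); print("sleds",[g(*q,.114) for q in((348,108),(400,107),(450,107))])
bx=np.mean([g(u,v,.042) for u,v in((493,30),(588,34),(584,181),(488,178))],0); print("box",bx)
tr=np.mean([g(u,v,.014) for u,v in((651,37),(747,44),(742,189),(645,184))],0)
ln=np.mean([at_z(t,178,212.5,.036),at_z(t,251,213,.036)],0); hd=g(128,95,.047)
yb=np.arctan2(*(ln-hd)[[1,0]]); print("tray",tr,"line",ln,"hd",hd,yb)
u=np.array([np.cos(yb),np.sin(yb)]); b0=ln[:2]-.045*u
yr=np.arctan2(*(r1-r2)[[1,0]])-np.pi/2
rk=(r1+r2)[:2]/2-.044*np.array([np.cos(yr),np.sin(yr)])
for n,p in(('board',(*b0,yb)),('box',(*bx[:2],yr)),('tray',(*tr[:2],yr)),('rack',(*rk,yr))):
    print(n,np.round(p,4)); 
    for nm,cs in(("both",[t,s]),("top",[t]),("side",[s])):
        q,f=fit(n,p,cs); print("  ",nm,q.round(4),round(f,1))
        if nm=="both": np.save(n+".npy",q)
k=2.7; im=cv2.resize(cv2.cvtColor(t["image"],cv2.COLOR_RGB2BGR)[165:305,160:440],None,fx=k,fy=k)
i2=cv2.resize(cv2.cvtColor(s["image"],cv2.COLOR_RGB2BGR)[200:350,200:420],None,fx=1.4,fy=1.4)
i2=cv2.cvtColor(s["image"],cv2.COLOR_RGB2BGR)[200:350,200:420]; i2=cv2.resize(i2,None,fx=1.45,fy=1.45)
for n in('board','box','tray','rack'):
    q=np.load(n+".npy"); draw(t,im,n,q,k=k,off=(160,165)); draw(s,i2,n,q,k=1.45,off=(200,200))
o=np.zeros((600,760,3),'uint8'); o[:378,:756]=im[:378,:756]; o[380:380+217,:319]=i2[:217,:319]; cv2.imwrite("pics/ov1.png",o)
E
```

```text
rackplate [0.47478257 0.07516328 0.082     ] [ 0.47881711 -0.0975103   0.082     ]
sleds [array([0.43332901, 0.01101861, 0.114     ]), array([ 0.43480746, -0.03500192,  0.114     ]), array([ 0.43538706, -0.07925084,  0.114     ])]
box [ 0.4430552  -0.16295755  0.042     ]
tray [ 0.43964797 -0.3161112   0.014     ] line [0.58578388 0.22019877 0.036     ] hd [0.44728431 0.22162206 0.047     ] -0.01027607564269563
board [ 0.5408  0.2207 -0.0103]
   both [ 0.5369  0.2181 -0.0509] -223.7
   top [ 0.5353  0.2169 -0.0326] -129.3
   side [ 0.5362  0.2237 -0.0299] -110.2
box [ 0.4431 -0.163   0.0234]
   both [ 0.4404 -0.1566 -0.0269] -259.4
   top [ 0.4401 -0.162  -0.0292] -132.6
   side [ 0.4405 -0.1579 -0.0156] -137.1
tray [ 0.4396 -0.3161  0.0234]
   both [ 0.4379 -0.3123 -0.0748] -244.2
   top [ 0.438  -0.3119 -0.0686] -127.2
   side [ 0.4428 -0.3155 -0.0596] -134.8
rack [ 0.4328 -0.0122  0.0234]
   both [ 0.4344 -0.0106  0.0216] -226.6
   top [ 0.4304 -0.0242 -0.0243] -103.2
   side [ 0.4345 -0.0115  0.0246] -120.5
```

View pics/ov1.png

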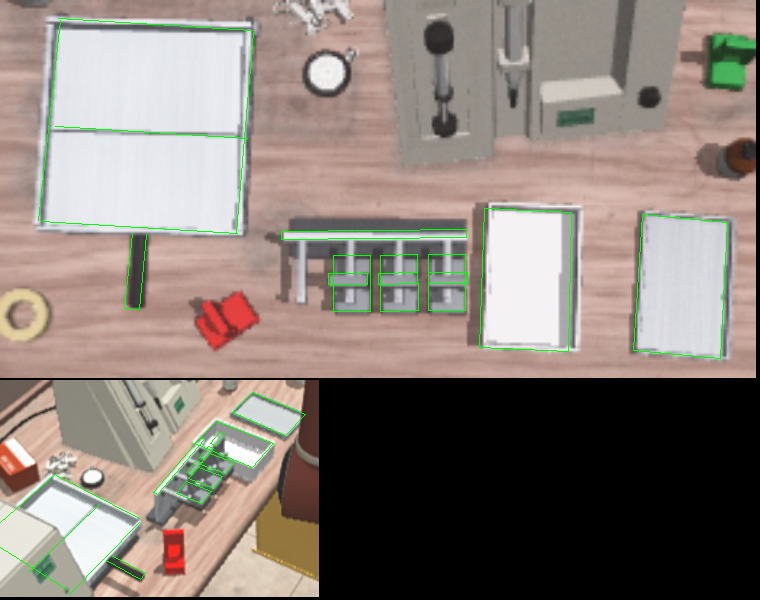

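```bash
python3 - <<'E'
from fit import *
t=cam("top")
def g(u,v,z,c=(165,230),k=2.8): return at_z(t,c[0]+u/k,c[1]+v/k,z)
def o(u,v,z): return g(u,v,z,(160,165),2.7)
def rep(n,c): # far-left, far-right, near-right, near-left
    c=np.array(c)[:,:2]; a=c[0]-c[3]; b=c[1]-c[2]; w=c[0]-c[1]; v=c[3]-c[2]
    print(n,"centre",c.mean(0).round(4),"yaws",[round(float(np.arctan2(e[1],e[0])),3) for e in(a,b)],[round(float(np.arctan2(e[1],e[0])-np.pi/2),3) for e in(w,v)],"len",[round(float(np.hypot(*e)),3) for e in(a,b,w,v)])
rep("box",[g(u,v,.042) for u,v in((493,30),(588,34),(584,181),(488,178))])
rep("boxov",[o(u,v,.042) for u,v in((486,205),(580,208),(576,351),(480,347))])
rep("tray",[g(u,v,.014) for u,v in((651,37),(747,44),(742,189),(645,184))])
rep("trayov",[o(u,v,.014) for u,v in((642,212),(733,217),(727,357),(634,354))])
rep("board",[o(50,17,.062),o(255,22,.062),o(244,236,.046),o(37,228,.046)])
l=[at_z(t,178,212.5,.036),at_z(t,251,213.5,.036)];print("line",l)
# handle from dark pixels
im=t["image"].astype(int); m=(im.sum(2)<130); m[:252]=0;m[282:]=0;m[:,:204]=0;m[:,220:]=0
for v in range(252,282,3):
    u=np.where(m[v])[0]
    if len(u): print(v,u.min(),u.max(),at_z(t,u.mean(),v,.047)[:2].round(4))
E
```

```text
box centre [ 0.4431 -0.163 ] yaws [-0.028, -0.032] [-0.03, -0.017] len [0.139, 0.138, 0.09, 0.089]
boxov centre [ 0.4428 -0.161 ] yaws [-0.036, -0.033] [-0.019, -0.027] len [0.138, 0.139, 0.092, 0.093]
tray centre [ 0.4396 -0.3161] yaws [-0.053, -0.057] [-0.061, -0.036] len [0.141, 0.139, 0.092, 0.092]
trayov centre [ 0.4396 -0.3152] yaws [-0.068, -0.065] [-0.042, -0.017] len [0.141, 0.139, 0.091, 0.091]
board centre [0.5862 0.2169] yaws [-0.029, -0.029] [-0.012, -0.027] len [0.208, 0.211, 0.202, 0.202]
line [array([0.58522178, 0.31823259, 0.036     ]), array([0.58498035, 0.12211991, 0.036     ])]
```

```bash
cat >> h.py <<'E'
O=dict(rack=(.4344,-.0106,.0216),board=(.539,.2188,-.025),box=(.4425,-.1615,-.028),tray=(.4395,-.3155,-.055))
def w(o,x,y):
    a,b,c=O[o]; return a+x*np.cos(c)-y*np.sin(c), b+x*np.sin(c)+y*np.cos(c)
def go(x,y,z,phi,name=""):
    "offset mm / rotation from the present pose to TCP x,y,z pointing down, tool x at phi"
    s=ctrl.get_obs(); Rc=R.from_rotvec(s["tool_rot"]); Rt=R.from_matrix(np.array([[np.cos(phi),np.sin(phi),0],[np.sin(phi),-np.cos(phi),0],[0,0,-1]]))
    print(name,"off",(Rc.inv().apply(np.array([x,y,z])-s["tool_pos"])*1000).round(1),"rot",(Rc.inv()*Rt).as_rotvec().round(3),"t",round(s["t"],2))
E
python3 - <<'E'
from h import *
x,y=w('rack',0,-.069); go(x,y,.231,np.pi/2+.0216)
E
```

```text
off [ 3.751e+02 -3.888e+02  1.000e-01] rot [-1.000e-03 -1.000e-03 -1.212e+00] t 0.25
```

```bash
python3 -m handwheel '[{"gripper":0,"offset":[40,-42,0],"rotation":[0,0,-0.13]},{"gripper":0,"offset":[80,-83,0],"rotation":[0,0,-0.26]},{"gripper":0,"offset":[120,-125,0],"rotation":[0,0,-0.39]},{"gripper":0,"offset":[160,-166,0],"rotation":[0,0,-0.52]},{"gripper":0,"offset":[200,-208,0],"rotation":[0,0,-0.65]},{"gripper":0,"offset":[240,-249,0],"rotation":[0,0,-0.78]},{"gripper":0,"offset":[280,-291,0],"rotation":[0,0,-0.91]},{"gripper":0,"offset":[310,-322,0],"rotation":[0,0,-1.04]}]' 40
python3 - <<'E'
from h import *
x,y=w('rack',0,-.069); go(x,y,.150,np.pi/2+.0216)
E
```

```text
t: 1.25
tool_pos: [0.4008, -0.164, 0.2314]
tool_rot: [2.376, 2.055, 0.001]
contact_force: [0.7, -0.1, -0.1]
opening: 0.0427
grip_force: 0.0
 off [88.6 22.5 81.4] rot [ 0.001  0.    -0.166] t 1.25
```

```bash
python3 -m handwheel '[{"gripper":0,"offset":[30,8,10],"rotation":[0,0,-0.083]},{"gripper":0,"offset":[60,16,30],"rotation":[0,0,-0.166]},{"gripper":0,"offset":[88,22,60],"rotation":[0,0,-0.166]},{"gripper":0,"offset":[88,22,81],"rotation":[0,0,-0.166]},{"gripper":0,"offset":[88,22,81],"rotation":[0,0,-0.166]},{"gripper":0,"offset":[88,22,81],"rotation":[0,0,-0.166]},{"gripper":0,"offset":[88,22,81],"rotation":[0,0,-0.166]},{"gripper":0,"offset":[88,22,81],"rotation":[0,0,-0.166]}]'
python3 - <<'E'
from h import *
x,y=w('rack',0,-.069); go(x,y,.080,np.pi/2+.0216)
t,s=cam("top"),cam("side"); print(ctrl.get_obs()["tool_pos"])
a=cv2.resize(t["image"][215:315,250:390],(784,560))[...,::-1]
a=np.hstack([cv2.resize(t["image"][225:300,255:345],(400,333)),cv2.resize(s["image"][220:320,280:400],(400,333))])
save({"image":a},"c2.png")
E
```

```text
t: 2.25
tool_pos: [0.4358, -0.0828, 0.1513]
tool_rot: [2.203, 2.237, 0.001]
contact_force: [0.1, -0.4, -0.1]
opening: 0.0426
grip_force: 0.0
 off [ 3.3  0.  71.3] rot [ 0.002  0.001 -0.006] t 2.25
[ 0.43555513 -0.08260652  0.15088876]
```

View pics/c2.png

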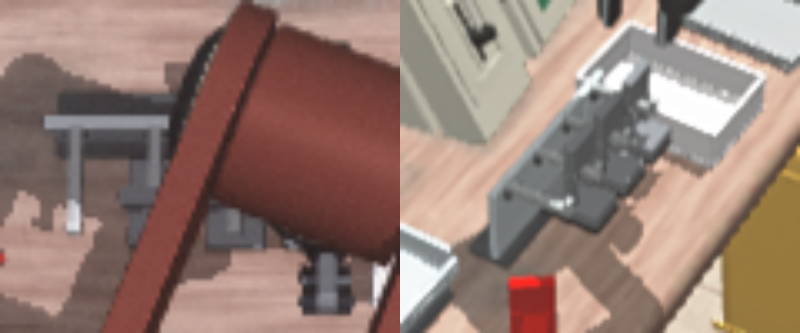

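The arm covers the rack from above, and the side view shows the fingers on either side of the far sled's plate at about (605,25) and (665,30). That fits, so I'm descending and pinching.

```bash
python3 -m handwheel '[{"gripper":0,"offset":[3,0,20],"rotation":[0,0,0]},{"gripper":0,"offset":[3,0,40],"rotation":[0,0,0]},{"gripper":0,"offset":[3,0,60],"rotation":[0,0,0]},{"gripper":0,"offset":[3,0,71],"rotation":[0,0,0]},{"gripper":0,"offset":[3,0,71],"rotation":[0,0,0]},{"gripper":1,"offset":[3,0,71],"rotation":[0,0,0]},{"gripper":1,"offset":[3,0,71],"rotation":[0,0,0]},{"gripper":1,"offset":[3,0,71],"rotation":[0,0,0]}]' 40
python3 -m handwheel '[{"gripper":1,"offset":[0,0,0],"rotation":[0,0,0]},{"gripper":1,"offset":[0,0,0],"rotation":[0,0,0]},{"gripper":1,"offset":[0,0,0],"rotation":[0,0,0]},{"gripper":1,"offset":[0,0,0],"rotation":[0,0,0]},{"gripper":1,"offset":[0,0,-5],"rotation":[0,0,0]},{"gripper":1,"offset":[0,0,-10],"rotation":[0,0,0]},{"gripper":1,"offset":[0,0,-16],"rotation":[0,0,0]},{"gripper":1,"offset":[0,0,-16],"rotation":[0,0,0]}]' 40
```

```text
t: 3.35
tool_pos: [0.4302, -0.0797, 0.0816]
tool_rot: [-2.194, -2.232, 0.019]
contact_force: [-32.9, 2.0, 31.5]
opening: 0.0273
grip_force: 42.3
t: 4.35
tool_pos: [0.4234, -0.0782, 0.0846]
tool_rot: [-2.187, -2.224, 0.029]
contact_force: [-13.5, -7.4, -25.6]
opening: 0.0135
grip_force: 39.1
```

```bash
python3 - <<'E'
from h import *
s=cam("side"); t=cam("top"); o=ctrl.get_obs(); print(o["tool_pos"],o["contact_force"],o["opening"],o["grip_force"])
a=np.hstack([cv2.resize(t["image"][225:300,255:345],(330,275)),cv2.resize(s["image"][215:315,290:400],(470,427))[:275]*0]) if 0 else cv2.resize(s["image"][210:310,290:410],(720,600))
save({"image":a},"c3.png")
E
```

```text
[ 0.42342165 -0.07814754  0.08459238] [-14.84530676  -6.5942655  -26.09708253] 0.013192336569430167 39.11821123212576
```

View pics/c3.png

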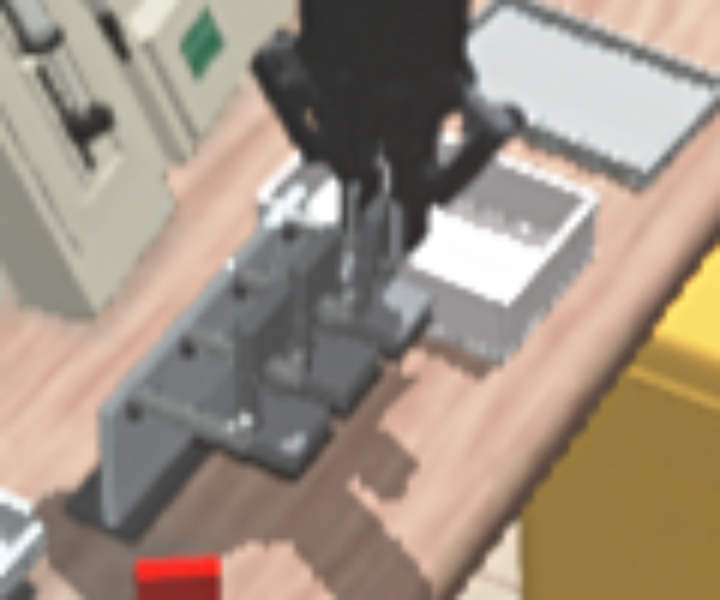

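The pads closed with the peg's end lip inside the grip: 10 mm of plate plus about 3 mm of lip gives the measured 13 mm. I need to grip higher, with the tips above 91 mm. I'll unload the arm, open and go up.

```bash
python3 -m handwheel '[{"gripper":1,"offset":[0,-6,6],"rotation":[0,0,0]},{"gripper":1,"offset":[0,-12,10],"rotation":[0,0,0]},{"gripper":0.3,"offset":[0,-12,10],"rotation":[0,0,0]},{"gripper":0,"offset":[0,-12,10],"rotation":[0,0,0]},{"gripper":0,"offset":[0,-12,10],"rotation":[0,0,0]},{"gripper":0,"offset":[0,-12,0],"rotation":[0,0,0]},{"gripper":0,"offset":[0,-6,-30],"rotation":[0,0,0]},{"gripper":0,"offset":[0,0,-60],"rotation":[0,0,0]}]' 30
python3 - <<'E'
from h import *
x,y=w('rack',0,-.069); go(x,y,.097,np.pi/2+.0216)
s=cam("side"); o=ctrl.get_obs(); print(o["tool_pos"],o["contact_force"],o["opening"],o["grip_force"])
save({"image":cv2.resize(s["image"][220:320,280:400],(480,400))},"c4.png")
E
```

```text
t: 5.45
tool_pos: [0.4355, -0.0794, 0.1568]
tool_rot: [2.203, 2.239, 0.0]
contact_force: [-0.4, -0.1, 0.0]
opening: 0.0429
grip_force: 0.0
 off [-0.2  0.4 59.8] rot [ 0.     0.    -0.006] t 5.45
[ 0.43858461 -0.08031704  0.161896  ] [ 1.80787151 -1.23509221  3.10811657] 0.042684488222233065 0.0
```

View pics/c4.png

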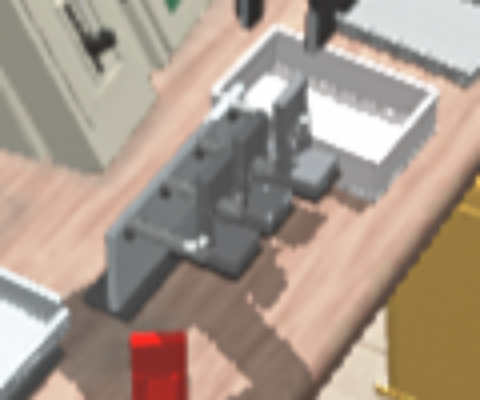

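```bash
python3 - <<'E'
from fit import *
s=cam("side")
for z in(.030,.035,.039,.043):
    for x0 in(-.005,-.015,-.022): 
        q,f=fit('sled',(*w('rack',x0,-.069),.02),[s],z=z,span=.009)
        c,n=np.cos(-.0216),np.sin(-.0216); d=q[:2]-O['rack'][:2]
        print(z,x0,"rack xy",(c*d[0]-n*d[1]).round(4),(n*d[0]+c*d[1]).round(4),"yaw",q[2].round(3),round(f,1))
for yy in(-.023,.023):
    q,f=fit('sled',(*w('rack',0,yy),.02),[s],z=.03,span=.006); d=q[:2]-O['rack'][:2];print("ref",yy,d.round(4),q[2].round(3),round(f,1))
E
```

```text
0.03 -0.005 rack xy -0.0103 -0.0553 yaw -0.103 -112.9
0.03 -0.015 rack xy -0.0104 -0.0551 yaw -0.101 -112.9
0.03 -0.022 rack xy -0.0183 -0.0563 yaw -0.231 -113.4
0.035 -0.005 rack xy -0.0127 -0.0501 yaw -0.072 -112.3
0.035 -0.015 rack xy -0.0147 -0.0671 yaw -0.035 -100.5
0.035 -0.022 rack xy -0.0126 -0.05 yaw -0.075 -112.3
0.039 -0.005 rack xy -0.0152 -0.0618 yaw 0.089 -99.5
0.039 -0.015 rack xy -0.016 -0.0623 yaw 0.042 -99.7
0.039 -0.022 rack xy -0.0164 -0.0632 yaw -0.018 -100.0
0.043 -0.005 rack xy -0.0175 -0.0577 yaw 0.088 -99.0
0.043 -0.015 rack xy -0.0184 -0.0592 yaw -0.018 -99.4
0.043 -0.022 rack xy -0.0185 -0.0595 yaw -0.041 -99.5
ref -0.023 [ 0.0012 -0.0235] -0.036 -81.6
ref 0.023 [0.0001 0.0302] 0.039 -59.0
```

Side fits put the disturbed sled about 12 mm towards the lip. The wide opening tolerates that, so I'll grip at rack x=-12, y=-66 with the TCP at 0.096.

```bash
python3 -m handwheel '[{"gripper":0,"offset":[1,-12,0],"rotation":[0,0,0]},{"gripper":0,"offset":[3,-12,15],"rotation":[0,0,0]},{"gripper":0,"offset":[3,-12,35],"rotation":[0,0,0]},{"gripper":0,"offset":[3,-12,50],"rotation":[0,0,0]},{"gripper":0,"offset":[3,-12,66],"rotation":[0,0,0]},{"gripper":0,"offset":[3,-12,66],"rotation":[0,0,0]},{"gripper":0,"offset":[3,-12,66],"rotation":[0,0,0]},{"gripper":1,"offset":[3,-12,66],"rotation":[0,0,0]}]' 30
python3 -m handwheel '[{"gripper":1,"offset":[0,0,0],"rotation":[0,0,0]},{"gripper":1,"offset":[0,0,0],"rotation":[0,0,0]},{"gripper":1,"offset":[0,0,0],"rotation":[0,0,0]},{"gripper":1,"offset":[0,0,0],"rotation":[0,0,0]},{"gripper":1,"offset":[0,0,0],"rotation":[0,0,0]},{"gripper":1,"offset":[0,0,0],"rotation":[0,0,0]},{"gripper":1,"offset":[0,0,0],"rotation":[0,0,0]},{"gripper":1,"offset":[0,0,0],"rotation":[0,0,0]}]' 40
```

```text
t: 6.55
tool_pos: [0.4239, -0.0768, 0.0902]
tool_rot: [2.202, 2.238, 0.001]
contact_force: [0.6, -0.2, -0.4]
opening: 0.0255
grip_force: 0.0
t: 7.55
tool_pos: [0.4257, -0.077, 0.0914]
tool_rot: [2.2, 2.235, 0.006]
contact_force: [5.7, 0.3, 3.4]
opening: 0.009
grip_force: 44.0
```

```bash
python3 -m handwheel '[{"gripper":1,"offset":[0,0,-4],"rotation":[0,0,0]},{"gripper":1,"offset":[0,0,-8],"rotation":[0,0,0]},{"gripper":1,"offset":[0,0,-12],"rotation":[0,0,0]},{"gripper":1,"offset":[0,0,-16],"rotation":[0,0,0]},{"gripper":1,"offset":[0,0,-16],"rotation":[0,0,0]},{"gripper":1,"offset":[0,0,-16],"rotation":[0,0,0]},{"gripper":1,"offset":[0,0,-16],"rotation":[0,0,0]},{"gripper":1,"offset":[0,0,-16],"rotation":[0,0,0]}]' 50
python3 - <<'E'
from h import *
s=cam("side"); o=ctrl.get_obs(); print(o["tool_pos"],o["contact_force"],o["opening"],o["grip_force"])
save({"image":cv2.resize(s["image"][200:320,280:400],(600,600))},"c5.png")
E
```

```text
t: 8.55
tool_pos: [0.4231, -0.0765, 0.1051]
tool_rot: [-2.203, -2.239, 0.0]
contact_force: [0.9, -0.6, -0.4]
opening: 0.009
grip_force: 50.1
[ 0.42310913 -0.07650206  0.10518112] [ 0.56597758  0.69897699 -1.40217427] 0.009057248281746817 50.10101616382599
```

View pics/c5.png

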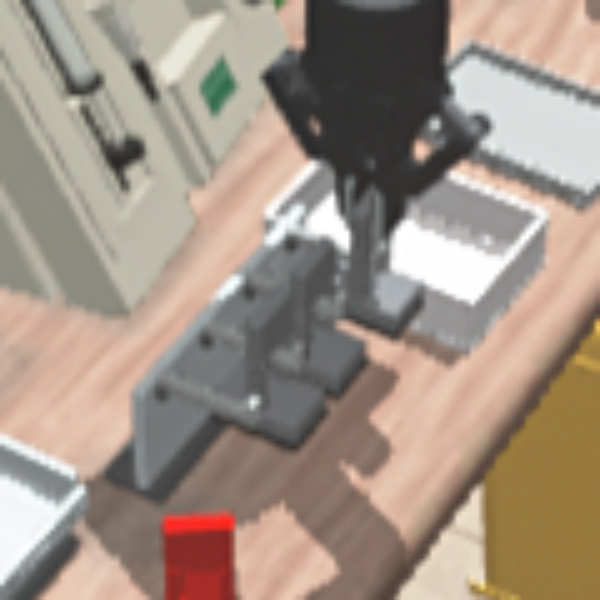

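The picture shows the sled hanging upright in the pads at (370,260), clear of the peg, with the window free. I'm drawing it off along -x.

```bash
python3 -m handwheel '[{"gripper":1,"offset":[0,-8,0],"rotation":[0,0,0]},{"gripper":1,"offset":[0,-18,0],"rotation":[0,0,0]},{"gripper":1,"offset":[0,-28,0],"rotation":[0,0,0]},{"gripper":1,"offset":[0,-38,0],"rotation":[0,0,0]},{"gripper":1,"offset":[0,-42,0],"rotation":[0,0,0]},{"gripper":1,"offset":[0,-42,-20],"rotation":[0,0,0]},{"gripper":1,"offset":[0,-42,-55],"rotation":[0,0,0]},{"gripper":1,"offset":[0,-42,-95],"rotation":[0,0,0]}]' 50
python3 - <<'E'
from h import *
x,y=w('board',-.002,-.055); go(x,y,.20,np.pi/2-.025); o=ctrl.get_obs(); print(o["contact_force"],o["opening"])
E
```

```text
t: 9.6
tool_pos: [0.3806, -0.077, 0.2007]
tool_rot: [-2.203, -2.238, 0.001]
contact_force: [1.3, -0.1, -1.3]
opening: 0.0092
grip_force: 50.1
 off [238.4 158.8   0.7] rot [-0.001 -0.001  0.041] t 9.6
[ 1.29249798 -0.14835426 -1.29836114] 0.009154463652506162
```

```bash
python3 -m handwheel '[{"gripper":1,"offset":[30,10,0],"rotation":[0,0,0]},{"gripper":1,"offset":[65,35,0],"rotation":[0,0,0.01]},{"gripper":1,"offset":[105,65,0],"rotation":[0,0,0.02]},{"gripper":1,"offset":[145,95,0],"rotation":[0,0,0.03]},{"gripper":1,"offset":[180,120,0],"rotation":[0,0,0.041]},{"gripper":1,"offset":[210,140,0],"rotation":[0,0,0.041]},{"gripper":1,"offset":[230,154,0],"rotation":[0,0,0.041]},{"gripper":1,"offset":[238,159,0],"rotation":[0,0,0.041]}]' 50
python3 -m handwheel '[{"gripper":1,"offset":[0,0,20],"rotation":[0,0,0]},{"gripper":1,"offset":[0,0,45],"rotation":[0,0,0]},{"gripper":1,"offset":[0,0,70],"rotation":[0,0,0]},{"gripper":1,"offset":[0,0,85],"rotation":[0,0,0]},{"gripper":1,"offset":[0,0,90],"rotation":[0,0,0]},{"gripper":1,"offset":[0,0,92],"rotation":[0,0,0]},{"gripper":1,"offset":[0,0,92],"rotation":[0,0,0]},{"gripper":1,"offset":[0,0,92],"rotation":[0,0,0]}]' 50
python3 - <<'E'
from h import *
x,y=w('board',-.002,-.055); go(x,y,.099,np.pi/2-.025); o=ctrl.get_obs(); print(o["contact_force"],o["opening"])
s=cam("side"); t=cam("top"); a=np.hstack([cv2.resize(t["image"][165:285,165:285],(400,400)),cv2.resize(s["image"][235:355,200:320],(400,400))]); save({"image":a},"c6.png")
E
```

```text
t: 10.6
tool_pos: [0.5367, 0.1641, 0.2001]
tool_rot: [-2.248, -2.195, 0.001]
contact_force: [-0.7, 0.3, -1.6]
opening: 0.0089
grip_force: 54.9
t: 11.6
tool_pos: [0.537, 0.1634, 0.1093]
tool_rot: [2.248, 2.193, 0.002]
contact_force: [-0.4, 0.5, -1.3]
opening: 0.0089
grip_force: 54.9
 off [ 0.4 -1.4 10.3] rot [ 0.002 -0.     0.   ] t 11.6
[-0.3767478   0.49142149 -1.27658233] 0.00890010506756779
```

View pics/c6.png

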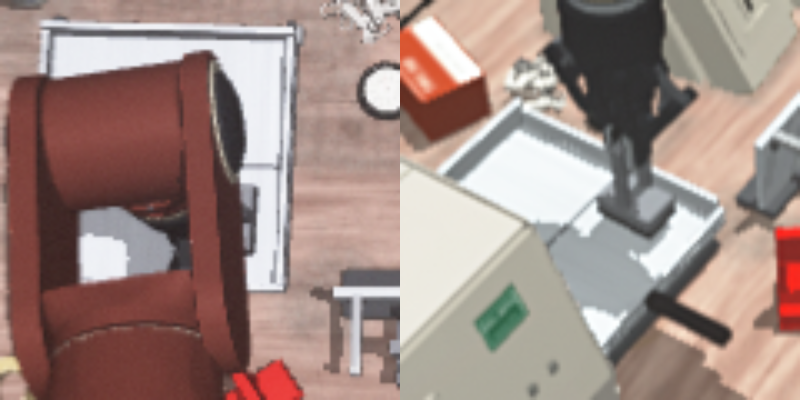

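The sled is upright above the strip, just on the handle side of the line at top-crop (248,220). I'm lowering it to contact.

```bash
python3 -m handwheel '[{"gripper":1,"offset":[0,-2,3],"rotation":[0,0,0]},{"gripper":1,"offset":[0,-3,6],"rotation":[0,0,0]},{"gripper":1,"offset":[0,-3,8],"rotation":[0,0,0]},{"gripper":1,"offset":[0,-3,9],"rotation":[0,0,0]},{"gripper":1,"offset":[0,-3,10],"rotation":[0,0,0]},{"gripper":1,"offset":[0,-3,10],"rotation":[0,0,0]},{"gripper":1,"offset":[0,-3,10],"rotation":[0,0,0]},{"gripper":1,"offset":[0,-3,10],"rotation":[0,0,0]}]' 40
```

```text
t: 12.7
tool_pos: [0.5335, 0.1634, 0.0984]
tool_rot: [2.249, 2.193, 0.0]
contact_force: [0.5, 0.3, -1.5]
opening: 0.0091
grip_force: 54.9
```

```bash
python3 -m handwheel '[{"gripper":1,"offset":[0,0,1],"rotation":[0,0,0]},{"gripper":1,"offset":[0,0,2],"rotation":[0,0,0]},{"gripper":1,"offset":[0,0,2],"rotation":[0,0,0]},{"gripper":1,"offset":[0,0,2],"rotation":[0,0,0]},{"gripper":1,"offset":[0,0,2],"rotation":[0,0,0]},{"gripper":1,"offset":[0,0,2],"rotation":[0,0,0]},{"gripper":1,"offset":[0,0,2],"rotation":[0,0,0]},{"gripper":1,"offset":[0,0,2],"rotation":[0,0,0]}]' 40
python3 -m handwheel '[{"gripper":1,"offset":[0,0,1],"rotation":[0,0,0]},{"gripper":1,"offset":[0,0,2],"rotation":[0,0,0]},{"gripper":1,"offset":[0,0,2],"rotation":[0,0,0]},{"gripper":1,"offset":[0,0,2],"rotation":[0,0,0]},{"gripper":1,"offset":[0,0,2],"rotation":[0,0,0]},{"gripper":1,"offset":[0,0,2],"rotation":[0,0,0]},{"gripper":1,"offset":[0,0,2],"rotation":[0,0,0]},{"gripper":1,"offset":[0,0,2],"rotation":[0,0,0]}]' 40
```

```text
t: 13.7
tool_pos: [0.5338, 0.1634, 0.0969]
tool_rot: [2.249, 2.193, 0.001]
contact_force: [-0.9, -1.5, 5.6]
opening: 0.0086
grip_force: 55.9
t: 14.7
tool_pos: [0.5346, 0.1636, 0.0968]
tool_rot: [2.248, 2.193, 0.003]
contact_force: [-1.9, -1.2, 12.2]
opening: 0.0091
grip_force: 56.9
```

Contact is at TCP 0.097, which is the sole plus 61 mm as predicted. I'm releasing, rising and going to the middle sled.

```bash
python3 -m handwheel '[{"gripper":1,"offset":[0,0,-2],"rotation":[0,0,0]},{"gripper":0.6,"offset":[0,0,-2],"rotation":[0,0,0]},{"gripper":0.1,"offset":[0,0,-2],"rotation":[0,0,0]},{"gripper":0.1,"offset":[0,0,-2],"rotation":[0,0,0]},{"gripper":0.1,"offset":[0,0,-10],"rotation":[0,0,0]},{"gripper":0.1,"offset":[0,0,-40],"rotation":[0,0,0]},{"gripper":0.1,"offset":[0,0,-80],"rotation":[0,0,0]},{"gripper":0.1,"offset":[0,0,-100],"rotation":[0,0,0]}]' 30
python3 - <<'E'
from h import *
x,y=w('rack',-.001,-.023); go(x,y,.16,np.pi/2+.0216)
E
```

```text
t: 15.7
tool_pos: [0.5346, 0.1636, 0.1976]
tool_rot: [2.247, 2.192, 0.006]
contact_force: [0.3, -0.1, -0.1]
opening: 0.0384
grip_force: 0.0
 off [-199.7  -95.9   37. ] rot [ 0.004 -0.001 -0.047] t 15.7
```

```bash
python3 -m handwheel '[{"gripper":0.1,"offset":[-40,-15,0],"rotation":[0,0,-0.01]},{"gripper":0.1,"offset":[-80,-35,0],"rotation":[0,0,-0.02]},{"gripper":0.1,"offset":[-125,-58,0],"rotation":[0,0,-0.03]},{"gripper":0.1,"offset":[-165,-80,0],"rotation":[0.004,0,-0.047]},{"gripper":0.1,"offset":[-190,-92,10],"rotation":[0.004,0,-0.047]},{"gripper":0.1,"offset":[-200,-96,25],"rotation":[0.004,0,-0.047]},{"gripper":0.1,"offset":[-200,-96,37],"rotation":[0.004,0,-0.047]},{"gripper":0.1,"offset":[-200,-96,37],"rotation":[0.004,0,-0.047]}]' 30
python3 - <<'E'
from h import *
x,y=w('rack',-.001,-.023); go(x,y,.094,np.pi/2+.0216)
s=cam("side"); print(s["t"] if "t" in s else "")
E
```

```text
t: 16.7
tool_pos: [0.4317, -0.0332, 0.1555]
tool_rot: [-2.192, -2.242, 0.006]
contact_force: [-0.5, -1.0, -0.0]
opening: 0.0385
grip_force: 0.0
 off [-0.5  2.6 61.5] rot [-0.007 -0.001  0.001] t 16.7
```

```bash
python3 -m handwheel '[{"gripper":0.1,"offset":[0,2,15],"rotation":[-0.005,0,0]},{"gripper":0.1,"offset":[0,2,35],"rotation":[-0.005,0,0]},{"gripper":0.1,"offset":[0,2,52],"rotation":[-0.005,0,0]},{"gripper":0.1,"offset":[0,2,60],"rotation":[-0.005,0,0]},{"gripper":0.1,"offset":[0,2,60],"rotation":[-0.005,0,0]},{"gripper":0.1,"offset":[0,2,60],"rotation":[-0.005,0,0]},{"gripper":0.1,"offset":[0,2,60],"rotation":[-0.005,0,0]},{"gripper":0.1,"offset":[0,2,60],"rotation":[-0.005,0,0]}]' 30
python3 - <<'E'
from h import *
x,y=w('rack',-.001,-.023); go(x,y,.094,np.pi/2+.0216)
E
```

```text
t: 17.75
tool_pos: [0.4345, -0.0342, 0.0979]
tool_rot: [2.196, 2.245, 0.002]
contact_force: [0.2, -0.5, -0.6]
opening: 0.0384
grip_force: 0.0
 off [ 0.6 -0.6  3.9] rot [0.002 0.    0.   ] t 17.75
```

```bash
python3 -m handwheel '[{"gripper":0.1,"offset":[1,-1,4],"rotation":[0,0,0]},{"gripper":0.1,"offset":[1,-1,4],"rotation":[0,0,0]},{"gripper":1,"offset":[1,-1,4],"rotation":[0,0,0]},{"gripper":1,"offset":[1,-1,4],"rotation":[0,0,0]},{"gripper":1,"offset":[1,-1,4],"rotation":[0,0,0]},{"gripper":1,"offset":[1,-1,4],"rotation":[0,0,0]},{"gripper":1,"offset":[1,-1,4],"rotation":[0,0,0]},{"gripper":1,"offset":[1,-1,4],"rotation":[0,0,0]}]' 40
```

```text
t: 18.75
tool_pos: [0.4333, -0.0332, 0.0934]
tool_rot: [2.196, 2.245, 0.002]
contact_force: [0.7, -0.7, 1.0]
opening: 0.0088
grip_force: 42.2
```

Clean grip, with an opening of 8.8 mm as before. Lift 16, draw 46, then up.

```bash
python3 -m handwheel '[{"gripper":1,"offset":[0,0,-5],"rotation":[0,0,0]},{"gripper":1,"offset":[0,0,-10],"rotation":[0,0,0]},{"gripper":1,"offset":[0,0,-16],"rotation":[0,0,0]},{"gripper":1,"offset":[0,0,-16],"rotation":[0,0,0]},{"gripper":1,"offset":[0,-10,-16],"rotation":[0,0,0]},{"gripper":1,"offset":[0,-22,-16],"rotation":[0,0,0]},{"gripper":1,"offset":[0,-35,-16],"rotation":[0,0,0]},{"gripper":1,"offset":[0,-50,-16],"rotation":[0,0,0]}]' 50
python3 - <<'E'
from h import *
x,y=w('board',-.002,0.0); go(x,y,.20,np.pi/2-.025); o=ctrl.get_obs(); print(o["tool_pos"],o["contact_force"],o["opening"])
E
```

```text
t: 19.75
tool_pos: [0.3819, -0.0341, 0.1088]
tool_rot: [2.197, 2.246, 0.001]
contact_force: [-0.6, 0.3, -0.3]
opening: 0.0086
grip_force: 50.9
 off [249.5 160.7 -91.1] rot [ 0.    -0.     0.047] t 19.75
[ 0.38185952 -0.03413913  0.10881755] [-0.64931144  0.26501331 -0.28645149] 0.008603538150072998
```

```bash
python3 -m handwheel '[{"gripper":1,"offset":[0,0,-30],"rotation":[0,0,0]},{"gripper":1,"offset":[5,0,-70],"rotation":[0,0,0]},{"gripper":1,"offset":[40,20,-91],"rotation":[0,0,0]},{"gripper":1,"offset":[85,52,-91],"rotation":[0,0,0.01]},{"gripper":1,"offset":[130,84,-91],"rotation":[0,0,0.02]},{"gripper":1,"offset":[175,114,-91],"rotation":[0,0,0.03]},{"gripper":1,"offset":[215,140,-91],"rotation":[0,0,0.04]},{"gripper":1,"offset":[240,155,-91],"rotation":[0,0,0.047]}]' 50
python3 - <<'E'
from h import *
x,y=w('board',-.004,0.0); go(x,y,.11,np.pi/2-.025); o=ctrl.get_obs(); print(o["tool_pos"],o["contact_force"],o["opening"])
E
```

```text
t: 20.75
tool_pos: [0.5326, 0.2106, 0.2]
tool_rot: [2.248, 2.195, -0.0]
contact_force: [0.5, -1.2, -1.0]
opening: 0.0089
grip_force: 51.0
 off [ 8.4  2.2 90. ] rot [-0.     0.     0.001] t 20.75
[0.53257586 0.2105686  0.19995758] [ 0.45790375 -1.20507116 -0.98053815] 0.008905552672706442
```

```bash
python3 -m handwheel '[{"gripper":1,"offset":[7,1,20],"rotation":[0,0,0]},{"gripper":1,"offset":[8,2,45],"rotation":[0,0,0]},{"gripper":1,"offset":[8,2,70],"rotation":[0,0,0]},{"gripper":1,"offset":[8,2,85],"rotation":[0,0,0]},{"gripper":1,"offset":[8,2,92],"rotation":[0,0,0]},{"gripper":1,"offset":[8,2,96],"rotation":[0,0,0]},{"gripper":1,"offset":[8,2,98],"rotation":[0,0,0]},{"gripper":1,"offset":[8,2,98],"rotation":[0,0,0]}]' 50
python3 -m handwheel '[{"gripper":1,"offset":[0,0,1],"rotation":[0,0,0]},{"gripper":1,"offset":[0,0,2],"rotation":[0,0,0]},{"gripper":1,"offset":[0,0,3],"rotation":[0,0,0]},{"gripper":1,"offset":[0,0,4],"rotation":[0,0,0]},{"gripper":1,"offset":[0,0,4],"rotation":[0,0,0]},{"gripper":1,"offset":[0,0,4],"rotation":[0,0,0]},{"gripper":1,"offset":[0,0,4],"rotation":[0,0,0]},{"gripper":1,"offset":[0,0,4],"rotation":[0,0,0]}]' 40
```

```text
t: 21.75
tool_pos: [0.5355, 0.2172, 0.1031]
tool_rot: [2.248, 2.193, 0.003]
contact_force: [0.0, -1.1, -1.2]
opening: 0.0086
grip_force: 50.9
t: 22.75
tool_pos: [0.5355, 0.2172, 0.0995]
tool_rot: [2.248, 2.193, 0.003]
contact_force: [-1.3, -0.0, 5.2]
opening: 0.0088
grip_force: 51.9
```

Contact at TCP 0.0995, the sole plus 63.5 mm as expected. Release, rise, then the third sled.

```bash
python3 -m handwheel '[{"gripper":0.6,"offset":[0,0,0],"rotation":[0,0,0]},{"gripper":0.1,"offset":[0,0,0],"rotation":[0,0,0]},{"gripper":0.1,"offset":[0,0,0],"rotation":[0,0,0]},{"gripper":0.1,"offset":[0,0,0],"rotation":[0,0,0]},{"gripper":0.1,"offset":[0,0,-10],"rotation":[0,0,0]},{"gripper":0.1,"offset":[0,0,-40],"rotation":[0,0,0]},{"gripper":0.1,"offset":[0,0,-80],"rotation":[0,0,0]},{"gripper":0.1,"offset":[0,0,-100],"rotation":[0,0,0]}]' 30
python3 - <<'E'
from h import *
x,y=w('rack',-.001,.023); go(x,y,.16,np.pi/2+.0216)
E
```

```text
t: 23.75
tool_pos: [0.5362, 0.2174, 0.202]
tool_rot: [2.247, 2.191, 0.008]
contact_force: [0.2, 0.3, 0.1]
opening: 0.0385
grip_force: 0.0
 off [-207.6  -98.4   41.2] rot [ 0.006 -0.001 -0.047] t 23.75
```

```bash
python3 -m handwheel '[{"gripper":0.1,"offset":[-40,-15,0],"rotation":[0,0,-0.01]},{"gripper":0.1,"offset":[-80,-35,0],"rotation":[0,0,-0.02]},{"gripper":0.1,"offset":[-125,-58,0],"rotation":[0,0,-0.03]},{"gripper":0.1,"offset":[-165,-80,0],"rotation":[0,0,-0.047]},{"gripper":0.1,"offset":[-195,-92,10],"rotation":[0,0,-0.047]},{"gripper":0.1,"offset":[-207,-97,25],"rotation":[0,0,-0.047]},{"gripper":0.1,"offset":[-207,-97,40],"rotation":[0,0,-0.047]},{"gripper":0.1,"offset":[-207,-97,40],"rotation":[0,0,-0.047]}]' 30
python3 - <<'E'
from h import *
x,y=w('rack',-.001,.023); go(x,y,.094,np.pi/2+.0216)
E
```

```text
t: 24.75
tool_pos: [0.4319, 0.0134, 0.1562]
tool_rot: [-2.194, -2.245, 0.002]
contact_force: [0.1, 0.8, -0.5]
opening: 0.038
grip_force: 0.0
 off [-1.1  1.2 62.2] rot [-0.003 -0.001  0.001] t 24.75
```

```bash
python3 -m handwheel '[{"gripper":0.1,"offset":[-1,0,15],"rotation":[0,0,0]},{"gripper":0.1,"offset":[-1,0,35],"rotation":[0,0,0]},{"gripper":0.1,"offset":[-1,0,52],"rotation":[0,0,0]},{"gripper":0.1,"offset":[-1,0,60],"rotation":[0,0,0]},{"gripper":0.1,"offset":[-1,0,60],"rotation":[0,0,0]},{"gripper":0.1,"offset":[-1,0,60],"rotation":[0,0,0]},{"gripper":0.1,"offset":[-1,0,60],"rotation":[0,0,0]},{"gripper":0.1,"offset":[-1,0,60],"rotation":[0,0,0]}]' 30
python3 - <<'E'
from h import *
x,y=w('rack',-.001,.023); go(x,y,.094,np.pi/2+.0216)
E
```

```text
t: 25.75
tool_pos: [0.4333, 0.0115, 0.0989]
tool_rot: [2.196, 2.245, 0.002]
contact_force: [0.5, 0.7, -0.5]
opening: 0.0382
grip_force: 0.0
 off [ 0.9 -0.4  4.9] rot [0.002 0.    0.   ] t 25.75
```

```bash
python3 -m handwheel '[{"gripper":0.1,"offset":[1,0,5],"rotation":[0,0,0]},{"gripper":0.1,"offset":[1,0,5],"rotation":[0,0,0]},{"gripper":1,"offset":[1,0,5],"rotation":[0,0,0]},{"gripper":1,"offset":[1,0,5],"rotation":[0,0,0]},{"gripper":1,"offset":[1,0,5],"rotation":[0,0,0]},{"gripper":1,"offset":[1,0,5],"rotation":[0,0,0]},{"gripper":1,"offset":[1,0,5],"rotation":[0,0,0]},{"gripper":1,"offset":[1,0,5],"rotation":[0,0,0]}]' 40
python3 -m handwheel '[{"gripper":1,"offset":[0,0,-5],"rotation":[0,0,0]},{"gripper":1,"offset":[0,0,-10],"rotation":[0,0,0]},{"gripper":1,"offset":[0,0,-16],"rotation":[0,0,0]},{"gripper":1,"offset":[0,0,-16],"rotation":[0,0,0]},{"gripper":1,"offset":[0,-10,-16],"rotation":[0,0,0]},{"gripper":1,"offset":[0,-22,-16],"rotation":[0,0,0]},{"gripper":1,"offset":[0,-35,-16],"rotation":[0,0,0]},{"gripper":1,"offset":[0,-50,-16],"rotation":[0,0,0]}]' 50
python3 - <<'E'
from h import *
x,y=w('board',-.004,0.055); go(x,y,.20,np.pi/2-.025); o=ctrl.get_obs(); print(o["tool_pos"],o["contact_force"],o["opening"])
E
```

```text
t: 26.75
tool_pos: [0.433, 0.0126, 0.0934]
tool_rot: [2.196, 2.245, 0.002]
contact_force: [0.1, -0.7, 0.1]
opening: 0.009
grip_force: 42.1
t: 27.75
tool_pos: [0.3816, 0.0115, 0.1088]
tool_rot: [-2.197, -2.246, -0.001]
contact_force: [-0.0, 0.4, -1.0]
opening: 0.0092
grip_force: 51.1
 off [258.9 160.5 -91.1] rot [ 0.    -0.     0.047] t 27.75
[0.38157925 0.01152387 0.10880144] [-0.02135945  0.43216068 -1.01611682] 0.009244428411043403
```

```bash
python3 -m handwheel '[{"gripper":1,"offset":[0,0,-40],"rotation":[0,0,0]},{"gripper":1,"offset":[5,0,-85],"rotation":[0,0,0]},{"gripper":1,"offset":[40,20,-111],"rotation":[0,0,0]},{"gripper":1,"offset":[85,52,-111],"rotation":[0,0,0.01]},{"gripper":1,"offset":[135,84,-111],"rotation":[0,0,0.02]},{"gripper":1,"offset":[185,114,-111],"rotation":[0,0,0.03]},{"gripper":1,"offset":[230,140,-111],"rotation":[0,0,0.04]},{"gripper":1,"offset":[254,157,-111],"rotation":[0,0,0.047]}]' 50
python3 - <<'E'
from h import *
x,y=w('board',-.004,0.055); go(x,y,.105,np.pi/2-.025); o=ctrl.get_obs(); print(o["tool_pos"],o["contact_force"],o["opening"])
E
```

```text
t: 28.75
tool_pos: [0.5338, 0.2707, 0.2199]
tool_rot: [-2.247, -2.195, 0.0]
contact_force: [0.0, 0.3, -1.4]
opening: 0.0086
grip_force: 51.1
 off [  3.3   2.5 114.9] rot [-0.     0.     0.002] t 28.75
[0.53381659 0.2706501  0.21986507] [ 0.01823178  0.26243743 -1.37869937] 0.008607566283385255
```

```bash
python3 -m handwheel '[{"gripper":1,"offset":[3,1,30],"rotation":[0,0,0]},{"gripper":1,"offset":[3,1,60],"rotation":[0,0,0]},{"gripper":1,"offset":[3,1,85],"rotation":[0,0,0]},{"gripper":1,"offset":[3,1,103],"rotation":[0,0,0]},{"gripper":1,"offset":[3,1,112],"rotation":[0,0,0]},{"gripper":1,"offset":[3,1,116],"rotation":[0,0,0]},{"gripper":1,"offset":[3,1,118],"rotation":[0,0,0]},{"gripper":1,"offset":[3,1,118],"rotation":[0,0,0]}]' 50
python3 -m handwheel '[{"gripper":1,"offset":[0,0,1],"rotation":[0,0,0]},{"gripper":1,"offset":[0,0,2],"rotation":[0,0,0]},{"gripper":1,"offset":[0,0,3],"rotation":[0,0,0]},{"gripper":1,"offset":[0,0,4],"rotation":[0,0,0]},{"gripper":1,"offset":[0,0,4],"rotation":[0,0,0]},{"gripper":1,"offset":[0,0,4],"rotation":[0,0,0]},{"gripper":1,"offset":[0,0,4],"rotation":[0,0,0]},{"gripper":1,"offset":[0,0,4],"rotation":[0,0,0]}]' 40
```

```text
t: 29.75
tool_pos: [0.5358, 0.272, 0.1032]
tool_rot: [2.248, 2.193, 0.003]
contact_force: [1.1, -0.2, -1.5]
opening: 0.0088
grip_force: 51.1
t: 30.75
tool_pos: [0.5358, 0.272, 0.0995]
tool_rot: [2.248, 2.193, 0.003]
contact_force: [-2.3, -0.8, 5.5]
opening: 0.0087
grip_force: 52.0
```

```bash
python3 -m handwheel '[{"gripper":0.6,"offset":[0,0,0],"rotation":[0,0,0]},{"gripper":0.1,"offset":[0,0,0],"rotation":[0,0,0]},{"gripper":0.1,"offset":[0,0,0],"rotation":[0,0,0]},{"gripper":0.1,"offset":[0,0,0],"rotation":[0,0,0]},{"gripper":0.1,"offset":[0,0,-10],"rotation":[0,0,0]},{"gripper":0.1,"offset":[0,0,-40],"rotation":[0,0,0]},{"gripper":0.1,"offset":[0,0,-80],"rotation":[0,0,0]},{"gripper":0.1,"offset":[0,0,-110],"rotation":[0,0,0]}]' 30
python3 - <<'E'
from h import *
x,y=w('board',-.102,0); print(x,y); go(x,y,.15,np.pi-.025)
E
```

```text
t: 31.75
tool_pos: [0.5358, 0.272, 0.2114]
tool_rot: [2.248, 2.192, 0.005]
contact_force: [0.3, -0.4, -0.2]
opening: 0.0383
grip_force: 0.0
0.43703187333987836 0.22134973438330066
 off [-53.2 -97.7  61. ] rot [ 0.004  0.002 -1.571] t 31.75
```

```bash
python3 -m handwheel '[{"gripper":0.1,"offset":[-10,-20,0],"rotation":[0,0,-0.18]},{"gripper":0.1,"offset":[-20,-45,0],"rotation":[0,0,-0.36]},{"gripper":0.1,"offset":[-35,-70,0],"rotation":[0,0,-0.54]},{"gripper":0.1,"offset":[-50,-95,0],"rotation":[0,0,-0.72]},{"gripper":0.1,"offset":[-53,-97,0],"rotation":[0,0,-0.9]},{"gripper":0.1,"offset":[-53,-97,0],"rotation":[0,0,-1.08]},{"gripper":0.1,"offset":[-53,-97,0],"rotation":[0,0,-1.26]},{"gripper":0.1,"offset":[-53,-97,0],"rotation":[0,0,-1.44]}]' 30
python3 - <<'E'
from fit import *
x,y=w('board',-.102,0); go(x,y,.10,np.pi-.025)
t=cam("top"); s=cam("side")
M['b']=M['board']; k=4; im=cv2.resize(t["image"][165:285,165:265],None,fx=5,fy=5)[...,::-1].copy()
draw(t,im,'board',O['board'],k=5,off=(165,165))
for yy in(-.055,0,.055):
    best=None
    q,f=fit('sled',(*w('board',-.004,yy),-.025),[t],z=.036,span=.009); d=q[:2]-O['board'][:2]; c,n=np.cos(.025),np.sin(.025)
    print("sled",(c*d[0]-n*d[1]).round(4),(n*d[0]+c*d[1]).round(4),q[2].round(3),round(f,1)); draw(t,im,'sled',q,z=.036,k=5,off=(165,165))
cv2.imwrite("pics/c7.png",im)
E
```

```text
t: 32.75
tool_pos: [0.4371, 0.2213, 0.2093]
tool_rot: [0.235, 3.131, 0.001]
contact_force: [-0.6, 0.1, 0.2]
opening: 0.0384
grip_force: 0.0
 off [ 3.000e-01 -1.000e-01  1.093e+02] rot [ 0.001  0.002 -0.125] t 32.75
sled -0.0036 -0.0434 0.016 -95.3
sled -0.0048 -0.0046 -0.019 -131.0
sled -0.007 0.0548 -0.042 -115.3
```

View pics/c7.png

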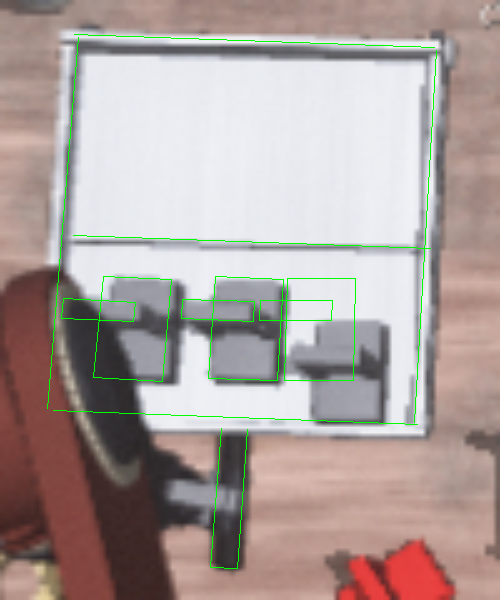

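The camera shows all three sleds upright in the strip. The right one, at crop (348,372), has been knocked about 2 cm back towards the handle end but is still in the strip. The handle at (231,500) matches the model. I'm going down to grip the bar.

```bash
python3 -m handwheel '[{"gripper":0.1,"offset":[0,0,30],"rotation":[0,0,-0.125]},{"gripper":0.1,"offset":[0,0,70],"rotation":[0,0,-0.125]},{"gripper":0.1,"offset":[0,0,110],"rotation":[0,0,-0.125]},{"gripper":0.1,"offset":[0,0,145],"rotation":[0,0,-0.125]},{"gripper":0.1,"offset":[0,0,170],"rotation":[0,0,-0.125]},{"gripper":0.1,"offset":[0,0,183],"rotation":[0,0,-0.125]},{"gripper":0.1,"offset":[0,0,187],"rotation":[0,0,-0.125]},{"gripper":0.1,"offset":[0,0,187],"rotation":[0,0,-0.125]}]' 30
python3 -m handwheel '[{"gripper":0.1,"offset":[0,0,0],"rotation":[0,0,0]},{"gripper":1,"offset":[0,0,0],"rotation":[0,0,0]},{"gripper":1,"offset":[0,0,0],"rotation":[0,0,0]},{"gripper":1,"offset":[0,0,0],"rotation":[0,0,0]},{"gripper":1,"offset":[0,0,0],"rotation":[0,0,0]},{"gripper":1,"offset":[0,0,0],"rotation":[0,0,0]},{"gripper":1,"offset":[0,0,0],"rotation":[0,0,0]},{"gripper":1,"offset":[0,0,0],"rotation":[0,0,0]}]' 50
```

```text
t: 33.85
tool_pos: [0.4379, 0.2215, 0.0222]
tool_rot: [0.049, 3.139, 0.001]
contact_force: [-0.8, -0.6, 0.1]
opening: 0.0384
grip_force: 0.0
t: 34.85
tool_pos: [0.4377, 0.2218, 0.0222]
tool_rot: [0.048, 3.139, 0.002]
contact_force: [-2.0, 3.1, 5.6]
opening: 0.013
grip_force: 49.3
```

```bash
python3 -m handwheel '[{"gripper":1,"offset":[0,0,-4],"rotation":[0,0,0]},{"gripper":1,"offset":[-1,0,-10],"rotation":[0,0,0]},{"gripper":1,"offset":[-1.5,0,-17],"rotation":[0,0,0]},{"gripper":1,"offset":[-2,0,-24],"rotation":[0,0,0]},{"gripper":1,"offset":[-3,0,-31],"rotation":[0,0,0]},{"gripper":1,"offset":[-4.4,0,-38],"rotation":[0,0,0]},{"gripper":1,"offset":[-5.7,0,-44.4],"rotation":[0,0,0]},{"gripper":1,"offset":[-7,0,-50.5],"rotation":[0,0,0]}]' 60
```

```text
t: 35.85
tool_pos: [0.4431, 0.2217, 0.0691]
tool_rot: [-0.048, -3.141, -0.004]
contact_force: [7.9, 8.7, -15.1]
opening: 0.0128
grip_force: 58.5
```

```bash
python3 -m handwheel '[{"gripper":1,"offset":[-1.6,0,-6],"rotation":[0,0,0]},{"gripper":1,"offset":[-3.3,0,-12.4],"rotation":[0,0,0]},{"gripper":1,"offset":[-5.2,0,-18.5],"rotation":[0,0,0]},{"gripper":1,"offset":[-7.3,0,-24.5],"rotation":[0,0,0]},{"gripper":1,"offset":[-9.5,0,-30.6],"rotation":[0,0,0]},{"gripper":1,"offset":[-11.8,0,-36.5],"rotation":[0,0,0]},{"gripper":1,"offset":[-14.4,0,-42.4],"rotation":[0,0,0]},{"gripper":1,"offset":[-16.5,0,-47],"rotation":[0,0,0]}]' 70
python3 - <<'E'
from h import *
o=ctrl.get_obs(); print(o["tool_pos"],o["contact_force"])
E
```

```text
t: 36.85
tool_pos: [0.4574, 0.2215, 0.1143]
tool_rot: [-0.048, -3.135, -0.004]
contact_force: [2.5, 8.9, -15.3]
opening: 0.0127
grip_force: 68.4
[0.45744745 0.22147553 0.11434072] [  2.52722645   8.91982745 -15.34577945]
```

```bash
python3 -m handwheel '[{"gripper":1,"offset":[-0.6,0,-1.5],"rotation":[0,0,0]},{"gripper":1,"offset":[-1.2,0,-3],"rotation":[0,0,0]},{"gripper":1,"offset":[-1.8,0,-4.5],"rotation":[0,0,0]},{"gripper":1,"offset":[-2.4,0,-6],"rotation":[0,0,0]},{"gripper":1,"offset":[-3,0,-7.5],"rotation":[0,0,0]},{"gripper":1,"offset":[-3.6,0,-9],"rotation":[0,0,0]},{"gripper":1,"offset":[-3.6,0,-9],"rotation":[0,0,0]},{"gripper":1,"offset":[-3.6,0,-9],"rotation":[0,0,0]}]' 70
python3 - <<'E'
from h import *
o=ctrl.get_obs(); print(o["tool_pos"],o["contact_force"])
t=cam("top"); s=cam("side"); a=np.hstack([cv2.resize(t["image"][165:285,165:265],(400,480)),cv2.resize(s["image"][225:345,200:300],(400,480))]); save({"image":a},"c8.png")
E
```

```text
t: 37.85
tool_pos: [0.4616, 0.2214, 0.1235]
tool_rot: [-0.048, -3.136, -0.004]
contact_force: [5.0, 9.3, -14.5]
opening: 0.0126
grip_force: 68.7
[0.46163176 0.22142723 0.12353219] [  5.03861657   9.26605563 -14.48500305]
```

View pics/c8.png

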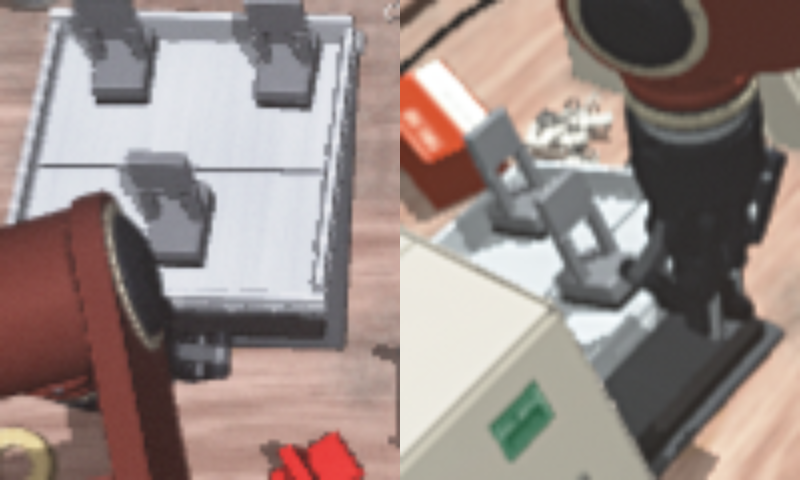

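Both outer sleds slid to the low end (crop (120,90) and (285,90)), and the middle one held at (175,235). I'm nudging on to make sure of the stop.

```bash
python3 -m handwheel '[{"gripper":1,"offset":[-0.5,0,-1],"rotation":[0,0,0]},{"gripper":1,"offset":[-1,0,-2],"rotation":[0,0,0]},{"gripper":1,"offset":[-1.5,0,-3],"rotation":[0,0,0]},{"gripper":1,"offset":[-1.5,0,-4],"rotation":[0,0,0]},{"gripper":1,"offset":[-1.5,0,-4],"rotation":[0,0,0]},{"gripper":1,"offset":[-1.5,0,-4],"rotation":[0,0,0]},{"gripper":1,"offset":[-1.5,0,-4],"rotation":[0,0,0]},{"gripper":1,"offset":[-1.5,0,-4],"rotation":[0,0,0]}]' 70
```

```text
t: 38.95
tool_pos: [0.4619, 0.2213, 0.1243]
tool_rot: [-0.048, -3.134, -0.004]
contact_force: [9.2, 12.3, -26.0]
opening: 0.0127
grip_force: 68.5
```

```bash
python3 -m handwheel '[{"gripper":1,"offset":[3.5,0,10],"rotation":[0,0,0]},{"gripper":1,"offset":[7.5,0,18],"rotation":[0,0,0]},{"gripper":1,"offset":[11,0,25],"rotation":[0,0,0]},{"gripper":1,"offset":[13.5,0,32],"rotation":[0,0,0]},{"gripper":1,"offset":[16,0,39],"rotation":[0,0,0]},{"gripper":1,"offset":[18,0,46],"rotation":[0,0,0]},{"gripper":1,"offset":[20,0,53],"rotation":[0,0,0]},{"gripper":1,"offset":[21.6,0,60],"rotation":[0,0,0]}]' 60
python3 -m handwheel '[{"gripper":1,"offset":[1.5,0,7],"rotation":[0,0,0]},{"gripper":1,"offset":[3,0,14],"rotation":[0,0,0]},{"gripper":1,"offset":[4.5,0,21],"rotation":[0,0,0]},{"gripper":1,"offset":[5.5,0,28],"rotation":[0,0,0]},{"gripper":1,"offset":[6,0,35],"rotation":[0,0,0]},{"gripper":1,"offset":[6.5,0,42],"rotation":[0,0,0]},{"gripper":1,"offset":[7,0,48],"rotation":[0,0,0]},{"gripper":1,"offset":[7,0,50],"rotation":[0,0,0]}]' 60
```

```text
t: 39.95
tool_pos: [0.444, 0.2217, 0.0729]
tool_rot: [0.047, 3.14, 0.002]
contact_force: [-6.2, 3.2, 8.3]
opening: 0.0127
grip_force: 73.0
t: 40.95
tool_pos: [0.4369, 0.2219, 0.0237]
tool_rot: [-0.047, -3.14, -0.001]
contact_force: [-13.9, -0.4, 25.8]
opening: 0.0126
grip_force: 76.3
```

The force has jumped to 26 N, so the board is down on its level stop. I'm releasing and rising.

```bash
python3 -m handwheel '[{"gripper":1,"offset":[0,0,-2],"rotation":[0,0,0]},{"gripper":0.4,"offset":[0,0,-2],"rotation":[0,0,0]},{"gripper":0,"offset":[0,0,-2],"rotation":[0,0,0]},{"gripper":0,"offset":[0,0,-2],"rotation":[0,0,0]},{"gripper":0,"offset":[0,0,-20],"rotation":[0,0,0]},{"gripper":0,"offset":[0,0,-60],"rotation":[0,0,0]},{"gripper":0,"offset":[0,0,-115],"rotation":[0,0,0]},{"gripper":0,"offset":[0,0,-175],"rotation":[0,0,0]}]' 30
python3 - <<'E'
from fit import *
t=cam("top"); s=cam("side")
im=cv2.resize(t["image"][165:285,165:265],None,fx=5,fy=5)[...,::-1].copy()
for p0 in((.118,.062),(-.006,-.0),(.118,-.055)):
    q,f=fit('sled',(*w('board',*p0),-.025),[t],z=.036,span=.015); d=q[:2]-O['board'][:2]; c,n=np.cos(.025),np.sin(.025)
    print("sled world",q.round(4),"local",(c*d[0]-n*d[1]).round(4),(n*d[0]+c*d[1]).round(4),round(f,1)); draw(t,im,'sled',q,z=.036,k=5,off=(165,165))
cv2.imwrite("pics/c9.png",im); print(ctrl.get_obs()["tool_pos"])
E
```

```text
t: 41.95
tool_pos: [0.4366, 0.221, 0.1993]
tool_rot: [0.049, 3.14, 0.0]
contact_force: [1.7, -0.0, 0.1]
opening: 0.0425
grip_force: 0.0
sled world [0.6511 0.2629 0.0417] local 0.111 0.0469 -122.7
sled world [0.5339 0.2152 0.0362] local -0.005 -0.0037 -130.5
sled world [0.6497 0.1552 0.0119] local 0.1123 -0.0608 -119.5
[0.44143416 0.22271817 0.20728664]
```

View pics/c9.png

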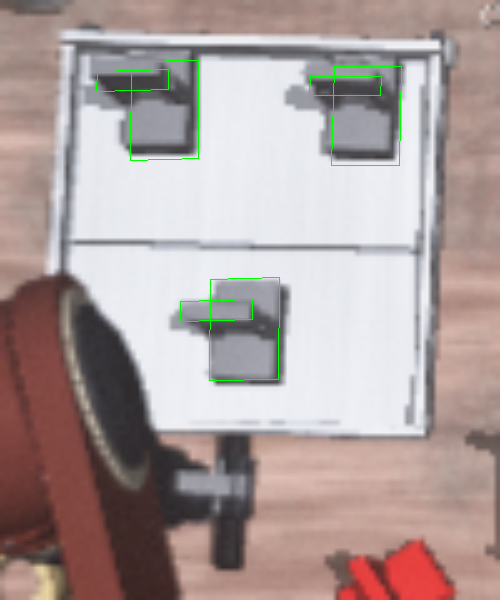

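The camera shows the board level again. The held sled is at (245,330), and the slid sleds stand against the far wall at (160,105) and (360,110). I'll take the held one first, to the tray.

```bash
python3 - <<'E'
from h import *
go(.535,.2165,.2,np.pi/2-.015)
E
```

```text
off [-93.6  -3.4   8.8] rot [0.018 0.009 1.555] t 42.05
```

```bash
python3 -m handwheel '[{"gripper":0,"offset":[-10,0,0],"rotation":[0,0,0.18]},{"gripper":0,"offset":[-25,0,0],"rotation":[0,0,0.36]},{"gripper":0,"offset":[-40,-1,0],"rotation":[0,0,0.54]},{"gripper":0,"offset":[-55,-2,0],"rotation":[0,0,0.72]},{"gripper":0,"offset":[-75,-3,0],"rotation":[0,0,0.9]},{"gripper":0,"offset":[-90,-4,0],"rotation":[0,0,1.08]},{"gripper":0,"offset":[-98,-4,0],"rotation":[0,0,1.26]},{"gripper":0,"offset":[-98,-4,0],"rotation":[0,0,1.44]}]' 30
python3 -m handwheel '[{"gripper":0,"offset":[0,0,0],"rotation":[0,0,0.06]},{"gripper":0,"offset":[0,0,0],"rotation":[0,0,0.115]},{"gripper":0,"offset":[0,0,0],"rotation":[0,0,0.115]},{"gripper":0,"offset":[0,0,0],"rotation":[0,0,0.115]},{"gripper":0,"offset":[0,0,0],"rotation":[0,0,0.115]},{"gripper":0,"offset":[0,0,0],"rotation":[0,0,0.115]},{"gripper":0,"offset":[0,0,0],"rotation":[0,0,0.115]},{"gripper":0,"offset":[0,0,0],"rotation":[0,0,0.115]}]' 30
python3 - <<'E'
from h import *
go(.535,.2165,.093,np.pi/2-.015)
E
```

```text
t: 43.05
tool_pos: [0.5354, 0.214, 0.1977]
tool_rot: [2.114, 2.322, 0.002]
contact_force: [-0.6, 0.5, 0.0]
opening: 0.0425
grip_force: 0.0
t: 44.05
tool_pos: [0.5348, 0.2142, 0.1969]
tool_rot: [2.238, 2.204, 0.001]
contact_force: [-0.7, -0.9, -0.9]
opening: 0.0426
grip_force: 0.0
 off [2.300e+00 1.000e-01 1.039e+02] rot [ 0.001 -0.     0.   ] t 44.05
```

```bash
python3 -m handwheel '[{"gripper":0,"offset":[2,0,30],"rotation":[0,0,0]},{"gripper":0,"offset":[2,0,60],"rotation":[0,0,0]},{"gripper":0,"offset":[2,0,90],"rotation":[0,0,0]},{"gripper":0,"offset":[2,0,103],"rotation":[0,0,0]},{"gripper":0,"offset":[2,0,103],"rotation":[0,0,0]},{"gripper":1,"offset":[2,0,103],"rotation":[0,0,0]},{"gripper":1,"offset":[2,0,103],"rotation":[0,0,0]},{"gripper":1,"offset":[2,0,103],"rotation":[0,0,0]}]' 40
python3 -m handwheel '[{"gripper":1,"offset":[0,0,0],"rotation":[0,0,0]},{"gripper":1,"offset":[0,0,0],"rotation":[0,0,0]},{"gripper":1,"offset":[0,0,0],"rotation":[0,0,0]},{"gripper":1,"offset":[0,0,-20],"rotation":[0,0,0]},{"gripper":1,"offset":[0,0,-50],"rotation":[0,0,0]},{"gripper":1,"offset":[0,0,-80],"rotation":[0,0,0]},{"gripper":1,"offset":[0,0,-105],"rotation":[0,0,0]},{"gripper":1,"offset":[0,0,-115],"rotation":[0,0,0]}]' 50
python3 - <<'E'
from h import *
go(*w('tray',0,0),.2,np.pi/2-.055); print(ctrl.get_obs()["contact_force"])
E
```

```text
t: 45.05
tool_pos: [0.5361, 0.2166, 0.0957]
tool_rot: [2.237, 2.203, 0.005]
contact_force: [0.0, -0.6, 4.9]
opening: 0.0091
grip_force: 43.2
t: 46.05
tool_pos: [0.5355, 0.2164, 0.2115]
tool_rot: [2.236, 2.203, 0.006]
contact_force: [0.4, 0.3, -1.8]
opening: 0.0092
grip_force: 49.3
 off [-533.3  -88.1   10.6] rot [ 0.004 -0.001  0.04 ] t 46.05
[ 0.40853081  0.29339853 -1.75735207]
```

```bash
python3 -m handwheel '[{"gripper":1,"offset":[-15,-30,0],"rotation":[0,0,0]},{"gripper":1,"offset":[-50,-60,0],"rotation":[0,0,0]},{"gripper":1,"offset":[-95,-80,0],"rotation":[0,0,0.01]},{"gripper":1,"offset":[-140,-88,0],"rotation":[0,0,0.01]},{"gripper":1,"offset":[-185,-88,0],"rotation":[0,0,0.02]},{"gripper":1,"offset":[-230,-88,0],"rotation":[0,0,0.02]},{"gripper":1,"offset":[-275,-88,0],"rotation":[0,0,0.03]},{"gripper":1,"offset":[-310,-88,0],"rotation":[0,0,0.04]}]' 55
python3 -m handwheel '[{"gripper":1,"offset":[-30,0,0],"rotation":[0,0,0]},{"gripper":1,"offset":[-70,0,0],"rotation":[0,0,0]},{"gripper":1,"offset":[-115,0,0],"rotation":[0,0,0]},{"gripper":1,"offset":[-160,0,0],"rotation":[0,0,0]},{"gripper":1,"offset":[-195,0,0],"rotation":[0,0,0]},{"gripper":1,"offset":[-215,0,0],"rotation":[0,0,0]},{"gripper":1,"offset":[-223,0,0],"rotation":[0,0,0]},{"gripper":1,"offset":[-223,0,0],"rotation":[0,0,0]}]' 55
python3 - <<'E'
from h import *
go(*w('tray',0,0),.068,np.pi/2-.055); o=ctrl.get_obs(); print(o["tool_pos"],o["contact_force"])
E
```

```text
t: 47.05
tool_pos: [0.4414, -0.0939, 0.2081]
tool_rot: [-2.283, -2.158, -0.0]
contact_force: [1.2, -0.7, -2.0]
opening: 0.0092
grip_force: 55.0
t: 48.05
tool_pos: [0.4299, -0.3145, 0.2085]
tool_rot: [-2.281, -2.16, -0.002]
contact_force: [-0.0, -0.1, -0.7]
opening: 0.009
grip_force: 55.0
 off [ -0.6   9.5 140.5] rot [ 0.001 -0.001  0.   ] t 48.05
[ 0.42993548 -0.3145405   0.20848691] [-0.03070232 -0.08738679 -0.7292593 ]
```

```bash
python3 -m handwheel '[{"gripper":1,"offset":[0,9,25],"rotation":[0,0,0]},{"gripper":1,"offset":[0,9,60],"rotation":[0,0,0]},{"gripper":1,"offset":[0,9,95],"rotation":[0,0,0]},{"gripper":1,"offset":[0,9,120],"rotation":[0,0,0]},{"gripper":1,"offset":[0,9,133],"rotation":[0,0,0]},{"gripper":1,"offset":[0,9,139],"rotation":[0,0,0]},{"gripper":1,"offset":[0,9,140],"rotation":[0,0,0]},{"gripper":1,"offset":[0,9,140],"rotation":[0,0,0]}]' 55
python3 -m handwheel '[{"gripper":1,"offset":[0,0,1],"rotation":[0,0,0]},{"gripper":1,"offset":[0,0,2],"rotation":[0,0,0]},{"gripper":1,"offset":[0,0,3],"rotation":[0,0,0]},{"gripper":1,"offset":[0,0,4],"rotation":[0,0,0]},{"gripper":1,"offset":[0,0,5],"rotation":[0,0,0]},{"gripper":1,"offset":[0,0,5],"rotation":[0,0,0]},{"gripper":1,"offset":[0,0,5],"rotation":[0,0,0]},{"gripper":1,"offset":[0,0,5],"rotation":[0,0,0]}]' 45
```

```text
t: 49.05
tool_pos: [0.4397, -0.316, 0.0699]
tool_rot: [2.28, 2.158, 0.001]
contact_force: [0.5, 0.8, -1.8]
opening: 0.009
grip_force: 55.0
t: 50.05
tool_pos: [0.4391, -0.3156, 0.0638]
tool_rot: [2.281, 2.159, 0.001]
contact_force: [-0.9, -0.4, -0.7]
opening: 0.0088
grip_force: 55.1
```

```bash
python3 -m handwheel '[{"gripper":1,"offset":[0,0,1],"rotation":[0,0,0]},{"gripper":1,"offset":[0,0,2],"rotation":[0,0,0]},{"gripper":1,"offset":[0,0,2],"rotation":[0,0,0]},{"gripper":1,"offset":[0,0,2],"rotation":[0,0,0]},{"gripper":1,"offset":[0,0,2],"rotation":[0,0,0]},{"gripper":1,"offset":[0,0,2],"rotation":[0,0,0]},{"gripper":1,"offset":[0,0,2],"rotation":[0,0,0]},{"gripper":1,"offset":[0,0,2],"rotation":[0,0,0]}]' 45
```

```text
t: 51.05
tool_pos: [0.4393, -0.3158, 0.0638]
tool_rot: [2.281, 2.16, 0.001]
contact_force: [-4.2, 3.7, 10.4]
opening: 0.009
grip_force: 56.7
```

Contact at 0.0638, so the sled stands on the tray floor. I'm releasing, rising and returning for the slid sleds, left one first.

```bash
python3 -m handwheel '[{"gripper":1,"offset":[0,0,-2],"rotation":[0,0,0]},{"gripper":0.6,"offset":[0,0,-2],"rotation":[0,0,0]},{"gripper":0,"offset":[0,0,-2],"rotation":[0,0,0]},{"gripper":0,"offset":[0,0,-2],"rotation":[0,0,0]},{"gripper":0,"offset":[0,0,-12],"rotation":[0,0,0]},{"gripper":0,"offset":[0,0,-50],"rotation":[0,0,0]},{"gripper":0,"offset":[0,0,-100],"rotation":[0,0,0]},{"gripper":0,"offset":[0,0,-150],"rotation":[0,0,0]}]' 30
python3 - <<'E'
from h import *
go(*w('board',.120,.053),.2,np.pi/2-.025,"A"); go(*w('board',.120,-.057),.2,np.pi/2-.025,"C"); print(w('board',.12,.053))
E
```

```text
t: 52.05
tool_pos: [0.4388, -0.3155, 0.2139]
tool_rot: [2.281, 2.159, 0.001]
contact_force: [0.3, -0.9, -0.7]
opening: 0.043
grip_force: 0.0
A off [595.5 189.   14. ] rot [ 0.001  0.    -0.03 ] t 52.05
C off [485.6 192.3  14.1] rot [ 0.001  0.    -0.03 ] t 52.05
(np.float64(0.6602873639365642), np.float64(0.2687837508528468))
```

```bash
python3 -m handwheel '[{"gripper":0,"offset":[50,0,0],"rotation":[0,0,0]},{"gripper":0,"offset":[105,0,0],"rotation":[0,0,-0.01]},{"gripper":0,"offset":[160,0,0],"rotation":[0,0,-0.01]},{"gripper":0,"offset":[215,0,0],"rotation":[0,0,-0.02]},{"gripper":0,"offset":[270,0,0],"rotation":[0,0,-0.02]},{"gripper":0,"offset":[325,0,0],"rotation":[0,0,-0.03]},{"gripper":0,"offset":[380,0,0],"rotation":[0,0,-0.03]},{"gripper":0,"offset":[430,10,0],"rotation":[0,0,-0.03]}]' 30
python3 -m handwheel '[{"gripper":0,"offset":[40,30,0],"rotation":[0,0,0]},{"gripper":0,"offset":[80,65,0],"rotation":[0,0,0]},{"gripper":0,"offset":[120,100,0],"rotation":[0,0,0]},{"gripper":0,"offset":[150,140,0],"rotation":[0,0,0]},{"gripper":0,"offset":[160,165,0],"rotation":[0,0,0]},{"gripper":0,"offset":[160,170,0],"rotation":[0,0,0]},{"gripper":0,"offset":[160,170,0],"rotation":[0,0,0]},{"gripper":0,"offset":[160,170,0],"rotation":[0,0,0]}]' 30
python3 - <<'E'
from h import *
go(*w('board',.120,.053),.097,np.pi/2-.025,"A"); print(ctrl.get_obs()["tool_pos"])
E
```

```text
t: 53.05
tool_pos: [0.4724, 0.1152, 0.213]
tool_rot: [2.247, 2.193, 0.004]
contact_force: [0.8, 0.3, 0.2]
opening: 0.0426
grip_force: 0.0
t: 54.05
tool_pos: [0.6458, 0.2684, 0.2124]
tool_rot: [2.249, 2.193, 0.001]
contact_force: [-0.5, -0.3, -0.1]
opening: 0.0424
grip_force: 0.0
A off [  0.7  14.4 115.5] rot [ 0.001 -0.    -0.   ] t 54.05
[0.6457844  0.26844373 0.21243978]
```

```bash
python3 -m handwheel '[{"gripper":0,"offset":[1,10,20],"rotation":[0,0,0]},{"gripper":0,"offset":[1,14,50],"rotation":[0,0,0]},{"gripper":0,"offset":[1,14,80],"rotation":[0,0,0]},{"gripper":0,"offset":[1,14,105],"rotation":[0,0,0]},{"gripper":0,"offset":[1,14,115],"rotation":[0,0,0]},{"gripper":0,"offset":[1,14,115],"rotation":[0,0,0]},{"gripper":1,"offset":[1,14,115],"rotation":[0,0,0]},{"gripper":1,"offset":[1,14,115],"rotation":[0,0,0]}]' 40
python3 -m handwheel '[{"gripper":1,"offset":[0,0,0],"rotation":[0,0,0]},{"gripper":1,"offset":[0,0,0],"rotation":[0,0,0]},{"gripper":1,"offset":[0,0,0],"rotation":[0,0,0]},{"gripper":1,"offset":[0,0,0],"rotation":[0,0,0]},{"gripper":1,"offset":[0,-1,-10],"rotation":[0,0,0]},{"gripper":1,"offset":[0,-5,-40],"rotation":[0,0,0]},{"gripper":1,"offset":[0,-10,-80],"rotation":[0,0,0]},{"gripper":1,"offset":[0,-20,-115],"rotation":[0,0,0]}]' 50
python3 - <<'E'
from h import *
go(*w('box',.033,0.0),.21,np.pi/2-.028,"box"); print(ctrl.get_obs()["contact_force"])
E
```

```text
t: 55.05
tool_pos: [0.6614, 0.27, 0.0988]
tool_rot: [2.248, 2.192, 0.005]
contact_force: [-0.7, -0.4, 1.2]
opening: 0.0094
grip_force: 43.0
t: 56.05
tool_pos: [0.6402, 0.2698, 0.213]
tool_rot: [2.249, 2.193, 0.0]
contact_force: [-0.3, 0.2, -0.8]
opening: 0.009
grip_force: 50.0
box off [-436.3 -153.7    3. ] rot [0.001 0.    0.003] t 56.05
[-0.32574113  0.2483379  -0.81296852]
```

```bash
python3 -m handwheel '[{"gripper":1,"offset":[-10,-25,0],"rotation":[0,0,0]},{"gripper":1,"offset":[-30,-60,0],"rotation":[0,0,0]},{"gripper":1,"offset":[-55,-98,0],"rotation":[0,0,0]},{"gripper":1,"offset":[-85,-130,0],"rotation":[0,0,0]},{"gripper":1,"offset":[-125,-150,0],"rotation":[0,0,0]},{"gripper":1,"offset":[-170,-153,0],"rotation":[0,0,0]},{"gripper":1,"offset":[-215,-153,0],"rotation":[0,0,0]},{"gripper":1,"offset":[-260,-153,0],"rotation":[0,0,0]}]' 55
python3 -m handwheel '[{"gripper":1,"offset":[-45,0,0],"rotation":[0,0,0]},{"gripper":1,"offset":[-90,0,0],"rotation":[0,0,0]},{"gripper":1,"offset":[-130,0,0],"rotation":[0,0,0]},{"gripper":1,"offset":[-158,0,0],"rotation":[0,0,0]},{"gripper":1,"offset":[-172,0,0],"rotation":[0,0,0]},{"gripper":1,"offset":[-176,0,0],"rotation":[0,0,0]},{"gripper":1,"offset":[-176,0,0],"rotation":[0,0,0]},{"gripper":1,"offset":[-176,0,0],"rotation":[0,0,0]}]' 55
python3 - <<'E'
from h import *
go(*w('box',.033,0.0),.072,np.pi/2-.028,"box"); print(ctrl.get_obs()["contact_force"])
E
```

```text
t: 57.05
tool_pos: [0.4803, 0.0127, 0.2116]
tool_rot: [2.248, 2.193, 0.001]
contact_force: [0.7, 0.9, -0.4]
opening: 0.0089
grip_force: 55.0
t: 58.05
tool_pos: [0.4767, -0.1611, 0.2118]
tool_rot: [2.247, 2.195, 0.002]
contact_force: [-0.5, 0.7, -1.1]
opening: 0.0089
grip_force: 55.0
box off [ -1.4  -1.4 139.8] rot [ 0.001 -0.     0.004] t 58.05
[-0.521879    0.74786645 -1.13047848]
```

```bash
python3 -m handwheel '[{"gripper":1,"offset":[-1,-3,25],"rotation":[0,0,0]},{"gripper":1,"offset":[-1,-3,60],"rotation":[0,0,0]},{"gripper":1,"offset":[-1,-3,90],"rotation":[0,0,0]},{"gripper":1,"offset":[-1,-3,105],"rotation":[0,0,0]},{"gripper":1,"offset":[-1,-3,118],"rotation":[0,0,0]},{"gripper":1,"offset":[-1,-3,130],"rotation":[0,0,0]},{"gripper":1,"offset":[-1,-3,138],"rotation":[0,0,0]},{"gripper":1,"offset":[-1,-3,138],"rotation":[0,0,0]}]' 55
python3 -m handwheel '[{"gripper":1,"offset":[0,0,1],"rotation":[0,0,0]},{"gripper":1,"offset":[0,0,2],"rotation":[0,0,0]},{"gripper":1,"offset":[0,0,3],"rotation":[0,0,0]},{"gripper":1,"offset":[0,0,4],"rotation":[0,0,0]},{"gripper":1,"offset":[0,0,5],"rotation":[0,0,0]},{"gripper":1,"offset":[0,0,6],"rotation":[0,0,0]},{"gripper":1,"offset":[0,0,7],"rotation":[0,0,0]},{"gripper":1,"offset":[0,0,7],"rotation":[0,0,0]}]' 45
```

```text
t: 59.05
tool_pos: [0.4735, -0.1628, 0.0734]
tool_rot: [-2.249, -2.193, -0.001]
contact_force: [-0.6, 0.6, -0.0]
opening: 0.0089
grip_force: 54.9
t: 60.05
tool_pos: [0.4739, -0.1629, 0.0669]
tool_rot: [2.248, 2.193, 0.001]
contact_force: [0.5, 0.6, -1.2]
opening: 0.009
grip_force: 55.0
```

```bash
python3 -m handwheel '[{"gripper":1,"offset":[0,0,0.5],"rotation":[0,0,0]},{"gripper":1,"offset":[0,0,1],"rotation":[0,0,0]},{"gripper":1,"offset":[0,0,1.5],"rotation":[0,0,0]},{"gripper":1,"offset":[0,0,2],"rotation":[0,0,0]},{"gripper":1,"offset":[0,0,2.5],"rotation":[0,0,0]},{"gripper":1,"offset":[0,0,3],"rotation":[0,0,0]},{"gripper":1,"offset":[0,0,3],"rotation":[0,0,0]},{"gripper":1,"offset":[0,0,3],"rotation":[0,0,0]}]' 45
```

```text
t: 61.05
tool_pos: [0.4753, -0.1636, 0.0668]
tool_rot: [2.246, 2.191, 0.003]
contact_force: [-3.3, 1.4, 11.9]
opening: 0.0086
grip_force: 57.0
```

Contact at 0.0668 (0.004 plus 62.8 mm), so it is on the box floor. Release and fetch the last one.

```bash
python3 -m handwheel '[{"gripper":1,"offset":[0,0,-2.5],"rotation":[0,0,0]},{"gripper":0.6,"offset":[0,0,-2.5],"rotation":[0,0,0]},{"gripper":0,"offset":[0,0,-2.5],"rotation":[0,0,0]},{"gripper":0,"offset":[0,0,-2.5],"rotation":[0,0,0]},{"gripper":0,"offset":[0,0,-12],"rotation":[0,0,0]},{"gripper":0,"offset":[0,0,-50],"rotation":[0,0,0]},{"gripper":0,"offset":[0,0,-100],"rotation":[0,0,0]},{"gripper":0,"offset":[0,0,-148],"rotation":[0,0,0]}]' 30
python3 - <<'E'
from h import *
go(*w('board',.120,-.057),.2,np.pi/2-.025,"C"); o=ctrl.get_obs(); print(o["tool_pos"])
E
```

```text
t: 62.05
tool_pos: [0.4736, -0.1628, 0.214]
tool_rot: [2.248, 2.193, 0.002]
contact_force: [0.9, -0.7, -0.1]
opening: 0.0431
grip_force: 0.0
C off [326.2 175.8  14.3] rot [ 0.002  0.    -0.   ] t 62.05
[ 0.47357908 -0.16283552  0.21402389]
```

```bash
python3 -m handwheel '[{"gripper":0,"offset":[50,0,0],"rotation":[0,0,0]},{"gripper":0,"offset":[110,0,0],"rotation":[0,0,0]},{"gripper":0,"offset":[170,0,0],"rotation":[0,0,0]},{"gripper":0,"offset":[230,0,0],"rotation":[0,0,0]},{"gripper":0,"offset":[280,10,0],"rotation":[0,0,0]},{"gripper":0,"offset":[315,40,0],"rotation":[0,0,0]},{"gripper":0,"offset":[326,85,0],"rotation":[0,0,0]},{"gripper":0,"offset":[326,130,0],"rotation":[0,0,0]}]' 30
python3 -m handwheel '[{"gripper":0,"offset":[0,40,0],"rotation":[0,0,0]},{"gripper":0,"offset":[0,46,20],"rotation":[0,0,0]},{"gripper":0,"offset":[0,46,45],"rotation":[0,0,0]},{"gripper":0,"offset":[0,46,70],"rotation":[0,0,0]},{"gripper":0,"offset":[0,46,90],"rotation":[0,0,0]},{"gripper":0,"offset":[0,46,95],"rotation":[0,0,0]},{"gripper":0,"offset":[0,46,95],"rotation":[0,0,0]},{"gripper":0,"offset":[0,46,95],"rotation":[0,0,0]}]' 30
python3 - <<'E'
from h import *
go(*w('board',.120,-.057),.097,np.pi/2-.025,"C")
E
```

```text
t: 63.05
tool_pos: [0.613, 0.1613, 0.2128]
tool_rot: [2.246, 2.195, 0.003]
contact_force: [-0.3, 0.7, 0.3]
opening: 0.0429
grip_force: 0.0
t: 64.05
tool_pos: [0.6586, 0.1587, 0.1186]
tool_rot: [2.248, 2.192, 0.004]
contact_force: [0.7, 0.3, -0.8]
opening: 0.0426
grip_force: 0.0
C off [ 0.  -1.2 21.6] rot [ 0.003 -0.001 -0.   ] t 64.05
```

```bash
python3 -m handwheel '[{"gripper":0,"offset":[0,0,10],"rotation":[0,0,0]},{"gripper":0,"offset":[0,0,21],"rotation":[0,0,0]},{"gripper":0,"offset":[0,0,21],"rotation":[0,0,0]},{"gripper":0,"offset":[0,0,21],"rotation":[0,0,0]},{"gripper":1,"offset":[0,0,21],"rotation":[0,0,0]},{"gripper":1,"offset":[0,0,21],"rotation":[0,0,0]},{"gripper":1,"offset":[0,0,21],"rotation":[0,0,0]},{"gripper":1,"offset":[0,0,21],"rotation":[0,0,0]}]' 40
python3 -m handwheel '[{"gripper":1,"offset":[0,0,0],"rotation":[0,0,0]},{"gripper":1,"offset":[0,0,0],"rotation":[0,0,0]},{"gripper":1,"offset":[0,0,0],"rotation":[0,0,0]},{"gripper":1,"offset":[0,0,0],"rotation":[0,0,0]},{"gripper":1,"offset":[0,-1,-10],"rotation":[0,0,0]},{"gripper":1,"offset":[0,-5,-40],"rotation":[0,0,0]},{"gripper":1,"offset":[0,-10,-80],"rotation":[0,0,0]},{"gripper":1,"offset":[0,-20,-120],"rotation":[0,0,0]}]' 50
python3 - <<'E'
from h import *
go(*w('box',-.034,0.0),.22,np.pi/2-.028,"box"); o=ctrl.get_obs(); print(o["tool_pos"],o["contact_force"])
E
```

```text
t: 65.05
tool_pos: [0.6581, 0.1587, 0.0964]
tool_rot: [2.248, 2.193, 0.002]
contact_force: [0.3, 0.1, 1.2]
opening: 0.0088
grip_force: 44.4
t: 66.05
tool_pos: [0.6369, 0.159, 0.2166]
tool_rot: [-2.249, -2.193, 0.001]
contact_force: [-0.5, -0.7, -1.6]
opening: 0.009
grip_force: 49.7
box off [-325.2 -220.3   -3.2] rot [-0.001  0.     0.003] t 66.05
[0.63693138 0.15898679 0.21658234] [-0.50209135 -0.72567809 -1.56862863]
```

```bash
python3 -m handwheel '[{"gripper":1,"offset":[0,-30,0],"rotation":[0,0,0]},{"gripper":1,"offset":[-3,-75,0],"rotation":[0,0,0]},{"gripper":1,"offset":[-15,-120,0],"rotation":[0,0,0]},{"gripper":1,"offset":[-40,-160,0],"rotation":[0,0,0]},{"gripper":1,"offset":[-70,-195,0],"rotation":[0,0,0]},{"gripper":1,"offset":[-110,-215,0],"rotation":[0,0,0]},{"gripper":1,"offset":[-155,-220,0],"rotation":[0,0,0]},{"gripper":1,"offset":[-200,-220,0],"rotation":[0,0,0]}]' 55
python3 -m handwheel '[{"gripper":1,"offset":[-45,0,0],"rotation":[0,0,0]},{"gripper":1,"offset":[-85,0,0],"rotation":[0,0,0]},{"gripper":1,"offset":[-110,0,0],"rotation":[0,0,0]},{"gripper":1,"offset":[-122,0,0],"rotation":[0,0,0]},{"gripper":1,"offset":[-125,0,0],"rotation":[0,0,0]},{"gripper":1,"offset":[-125,0,0],"rotation":[0,0,0]},{"gripper":1,"offset":[-125,0,0],"rotation":[0,0,0]},{"gripper":1,"offset":[-125,0,0],"rotation":[0,0,0]}]' 55
python3 - <<'E'
from fit import *
go(*w('box',-.034,0.0),.072,np.pi/2-.028,"box"); o=ctrl.get_obs(); print(o["contact_force"],o["opening"])
s=cam("side"); t=cam("top")
b=s["image"][200:320,320:440]; a=t["image"][215:315,330:450]
save({"image":np.hstack([cv2.resize(a,(400,333)),cv2.resize(b,(400,400))[:333]])},"c10.png")
E
```

```text
t: 67.05
tool_pos: [0.4117, -0.0363, 0.2157]
tool_rot: [2.248, 2.194, 0.002]
contact_force: [0.8, -0.5, -1.2]
opening: 0.0088
grip_force: 54.8
t: 68.05
tool_pos: [0.4098, -0.1597, 0.2158]
tool_rot: [2.247, 2.194, 0.001]
contact_force: [0.5, 0.3, -1.0]
opening: 0.009
grip_force: 54.9
box off [ -0.9  -1.4 143.8] rot [ 0.001 -0.     0.004] t 68.05
[ 0.49301485  0.27377944 -1.00356247] 0.009015612658987246
```

View pics/c10.png

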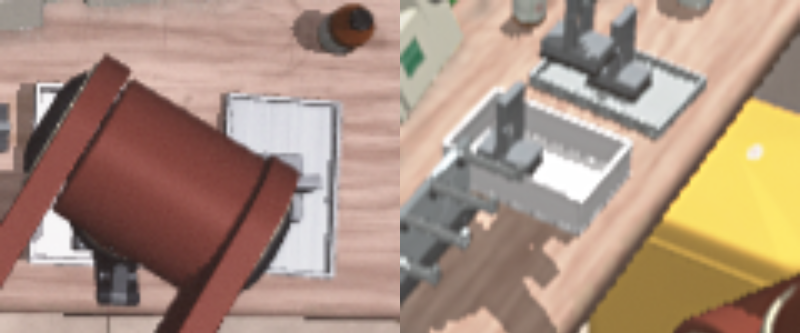

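```bash
python3 - <<'E'
from h import *
s=cam("side")
for n,p in(("held",(.41,-.16,.165)),("B",(*w('tray',0,0),.024)),("A",(*w('box',.031,0),.024))):
    u=proj(s,np.array(p))[0]; print(n,((u-[320,200])*400/120+[400,0]).round())
E
```

```text
held [577.  45.]
B [619.  66.]
A [508. 145.]
```

The projections agree: the held sled is at (577,45), the tray sled is upright at (619,66), and the first box sled is upright at (508,145). The near half of the box is free, so I'm lowering.

```bash
python3 -m handwheel '[{"gripper":1,"offset":[-1,-1,25],"rotation":[0,0,0]},{"gripper":1,"offset":[-1,-1,60],"rotation":[0,0,0]},{"gripper":1,"offset":[-1,-1,90],"rotation":[0,0,0]},{"gripper":1,"offset":[-1,-1,107],"rotation":[0,0,0]},{"gripper":1,"offset":[-1,-1,120],"rotation":[0,0,0]},{"gripper":1,"offset":[-1,-1,133],"rotation":[0,0,0]},{"gripper":1,"offset":[-1,-1,144],"rotation":[0,0,0]},{"gripper":1,"offset":[-1,-1,144],"rotation":[0,0,0]}]' 55
python3 -m handwheel '[{"gripper":1,"offset":[0,0,1],"rotation":[0,0,0]},{"gripper":1,"offset":[0,0,2],"rotation":[0,0,0]},{"gripper":1,"offset":[0,0,3],"rotation":[0,0,0]},{"gripper":1,"offset":[0,0,4],"rotation":[0,0,0]},{"gripper":1,"offset":[0,0,5],"rotation":[0,0,0]},{"gripper":1,"offset":[0,0,6],"rotation":[0,0,0]},{"gripper":1,"offset":[0,0,8],"rotation":[0,0,0]},{"gripper":1,"offset":[0,0,8],"rotation":[0,0,0]}]' 45
```

```text
t: 69.2
tool_pos: [0.4083, -0.1609, 0.0709]
tool_rot: [-2.248, -2.193, -0.001]
contact_force: [0.4, -0.7, -2.3]
opening: 0.0088
grip_force: 54.8
t: 70.2
tool_pos: [0.4092, -0.1615, 0.0644]
tool_rot: [2.248, 2.193, 0.002]
contact_force: [0.2, 0.3, 3.0]
opening: 0.0091
grip_force: 55.3
```

Contact is at 0.0644, exactly as expected. I'm releasing, rising and swinging clear for a final check.

```bash
python3 -m handwheel '[{"gripper":1,"offset":[0,0,0],"rotation":[0,0,0]},{"gripper":0.6,"offset":[0,0,0],"rotation":[0,0,0]},{"gripper":0,"offset":[0,0,0],"rotation":[0,0,0]},{"gripper":0,"offset":[0,0,0],"rotation":[0,0,0]},{"gripper":0,"offset":[0,0,-10],"rotation":[0,0,0]},{"gripper":0,"offset":[0,0,-50],"rotation":[0,0,0]},{"gripper":0,"offset":[0,0,-100],"rotation":[0,0,0]},{"gripper":0,"offset":[0,0,-150],"rotation":[0,0,0]}]' 30
python3 -m handwheel '[{"gripper":0,"offset":[30,0,-20],"rotation":[0,0,0]},{"gripper":0,"offset":[80,0,-20],"rotation":[0,0,0]},{"gripper":0,"offset":[130,0,-20],"rotation":[0,0,0]},{"gripper":0,"offset":[185,0,-20],"rotation":[0,0,0]},{"gripper":0,"offset":[240,0,-20],"rotation":[0,0,0]},{"gripper":0,"offset":[290,0,-20],"rotation":[0,0,0]},{"gripper":0,"offset":[330,0,-20],"rotation":[0,0,0]},{"gripper":0,"offset":[330,0,-20],"rotation":[0,0,0]}]' 30
python3 - <<'E'
from fit import *
t=cam("top"); s=cam("side"); im=np.zeros((600,800,3),'uint8')
im[:320,:]=cv2.resize(t["image"][220:316,210:450],(800,320)); im[320:,:350]=cv2.resize(s["image"][190:310,310:460],(350,280)); im[320:,350:800]=cv2.resize(t["image"][160:310,150:391],(450,280))
save({"image":im},"c11.png")
for n,p in(("box",(.031,0)),("box",(-.034,0)),("tray",(0,0))):
    q,f=fit('sled',(*w(n,*p),O[n][2]),[t,s],z=.004,span=.012); d=q[:2]-np.array(O[n][:2]); print(n,d.round(4),q[2].round(3),round(f))
E
```

```text
t: 71.2
tool_pos: [0.4085, -0.1611, 0.2159]
tool_rot: [2.248, 2.193, 0.002]
contact_force: [0.3, -0.3, 1.0]
opening: 0.0428
grip_force: 0.0
t: 72.2
tool_pos: [0.4165, 0.1707, 0.2345]
tool_rot: [2.244, 2.198, 0.002]
contact_force: [0.9, 0.1, -0.1]
opening: 0.0427
grip_force: 0.0
box [0.0301 0.0023] -0.008 -245
box [-0.036   0.0036] 0.006 -249
tray [-0.0026  0.0034] 0.005 -242
```

View pics/c11.png

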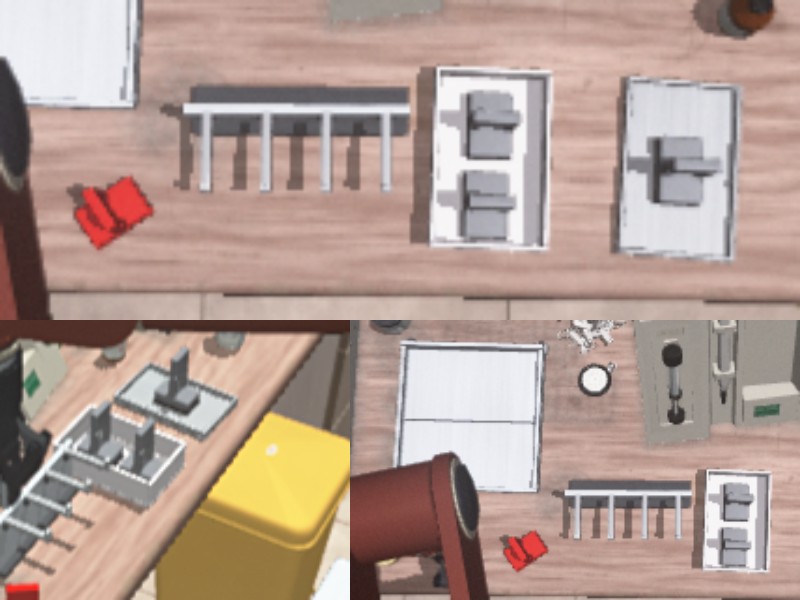

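The two slid sleds stand upright in the box, at (490,125) and (488,205), and the held one stands upright in the tray at (680,170). The board is level and the rack is empty. I'm handing in.

```bash
python3 -c "
from station import ctrl
print(ctrl.finish_job())"
```

```text
the job is handed in; nothing more can be done
None
```

The job is handed in at about 72 s (hand-in returned no verdict): the two sleds that slid stand upright in the deep white box, the one that held stands upright in the shallow steel tray, and the board is level again.

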